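# Transfer a row of samples to the bench rack in order

## Task

The four unlabelled sample containers in the grey transport rack are known only by their place in the row. Move them all to the empty aluminium bench rack in the same order, counting in both racks from the end with the loop handle: the one next to the transport rack's handle goes next to the bench rack's handle, and so on, one to a place. Keep them upright all the way, set each one down gently on the rack's floor rather than dropping it, and leave them all standing.

Things in the scene. Friction and masses are not known exactly. Their poses are not given: they have to be found in the camera images.
- transport_rack: Grey plastic transport rack holding the containers at the start; fixed, any way round. 270 (y) x 70 (x) x 20 mm high; four square places 63 mm wide; floor 4 mm, walls 3 mm. Flat steel loop handle, 12 mm up, juts 25 mm from the +y end. Origin: centre of underside, on the bench. Places 1-4 from the handle: y = +99, +33, -33, -99 mm, x = 0.
- bench_rack: Bare aluminium bench rack, empty at the start; fixed, any way round. 270 (y) x 70 (x) x 20 mm high; four square places 63 mm wide; floor 4 mm, walls 3 mm. Flat steel loop handle, 12 mm up, juts 25 mm from the +y end. Origin: centre of underside, on the bench. Places 1-4 from the handle: y = +99, +33, -33, -99 mm, x = 0.
- jar_mid (a point): Wide screw-cap jar, round, natural white plastic: body 46 mm across, ribbed cap 47 mm across from 52 mm up, 70 mm high, 75 to 155 g; point: on its axis, half-way up; z up towards the lid. Starts in its adapter, foot 4 mm above the bench.
- vial_mid (a point): Slim snap-cap vial, round: body 28 mm across, flat cap 30 mm across with a smaller 18 mm step on top, 78 mm high in all, 35 to 70 g; point: on its axis, half-way up; z up towards the lid. Starts in its adapter, foot 4 mm above the bench.
- tube_mid (a point): Self-standing sample tube, round: body 30 mm across with graduation rings, ribbed cap 35 mm across from 70 mm up, 88 mm high, 40 to 85 g; point: on its axis, half-way up; z up towards the lid. Starts in its adapter, foot 4 mm above the bench.
- bottle_mid (a point): Square bottle: body 34 x 34 mm and 60 mm tall, then a narrow neck and a 25 mm round cap, 84 mm high in all, 55 to 115 g; its flat sides are parallel to the x and y of this frame and at the start to those of the transport rack; point: on its axis, half-way up; z up towards the lid. Starts in its adapter, foot 4 mm above the bench.
- jar_adapter: Black plastic adapter block, 60 x 60 x 16 mm, filling one place of the transport rack, with a 50 mm round hole that holds the jar (2 mm clearance all round). Fixed: it stays in the rack, at the place from which this container is taken. Origin: centre of its underside, 4 mm above the bench.
- vial_adapter: Black plastic adapter block, 60 x 60 x 16 mm, filling one place of the transport rack, with a 32 mm round hole that holds the vial (2 mm clearance all round). Fixed: it stays in the rack, at the place from which this container is taken. Origin: centre of its underside, 4 mm above the bench.
- tube_adapter: Black plastic adapter block, 60 x 60 x 16 mm, filling one place of the transport rack, with a 34 mm round hole that holds the tube (2 mm clearance all round). Fixed: it stays in the rack, at the place from which this container is taken. Origin: centre of its underside, 4 mm above the bench.
- bottle_adapter: Black plastic adapter block, 60 x 60 x 16 mm, filling one place of the transport rack, with a 38 mm square hole that holds the bottle (2 mm clearance all round). Fixed: it stays in the rack, at the place from which this container is taken. Origin: centre of its underside, 4 mm above the bench.
Mind the look-alikes: they are no part of the job. What is shaped like the part that bears jar_mid but purple or yellow is not meant. What is shaped like the part that bears bottle_mid but orange is not meant.

How it is judged:
At the end, for the whole second after the job is handed in: Each container stands upright (0.1 rad) on the floor of the bench rack (height within 5 mm), within 20 mm along and across of the centre of the place with the same number, from the handle end, that it had in the transport rack (where its adapter stays); all released and at rest (((y of jar_adapter in the frame of transport_rack between 0.079 and 0.119 m and y of jar_mid in the frame of bench_rack between 0.079 and 0.119 m) or (y of jar_adapter in the frame of transport_rack between 0.013 and 0.053 m and y of jar_mid in the frame of bench_rack between 0.013 and 0.053 m) or (y of jar_adapter in the frame of transport_rack between -0.053 and -0.013 m and y of jar_mid in the frame of bench_rack between -0.053 and -0.013 m) or (y of jar_adapter in the frame of transport_rack between -0.119 and -0.079 m and y of jar_mid in the frame of bench_rack between -0.119 and -0.079 m)) and x of jar_mid in the frame of bench_rack between -0.02 and 0.02 m and z of jar_mid in the frame of bench_rack between 0.034 and 0.044 m and angle between each of jar_mid, vial_mid, tube_mid, bottle_mid's own z axis and vertical below 0.1 rad and linear speed of each of jar, vial, tube, bottle below 0.02 m/s and ((y of vial_adapter in the frame of transport_rack between 0.079 and 0.119 m and y of vial_mid in the frame of bench_rack between 0.079 and 0.119 m) or (y of vial_adapter in the frame of transport_rack between 0.013 and 0.053 m and y of vial_mid in the frame of bench_rack between 0.013 and 0.053 m) or (y of vial_adapter in the frame of transport_rack between -0.053 and -0.013 m and y of vial_mid in the frame of bench_rack between -0.053 and -0.013 m) or (y of vial_adapter in the frame of transport_rack between -0.119 and -0.079 m and y of vial_mid in the frame of bench_rack between -0.119 and -0.079 m)) and x of vial_mid in the frame of bench_rack between -0.02 and 0.02 m and z of vial_mid in the frame of bench_rack between 0.038 and 0.048 m and ((y of tube_adapter in the frame of transport_rack between 0.079 and 0.119 m and y of tube_mid in the frame of bench_rack between 0.079 and 0.119 m) or (y of tube_adapter in the frame of transport_rack between 0.013 and 0.053 m and y of tube_mid in the frame of bench_rack between 0.013 and 0.053 m) or (y of tube_adapter in the frame of transport_rack between -0.053 and -0.013 m and y of tube_mid in the frame of bench_rack between -0.053 and -0.013 m) or (y of tube_adapter in the frame of transport_rack between -0.119 and -0.079 m and y of tube_mid in the frame of bench_rack between -0.119 and -0.079 m)) and x of tube_mid in the frame of bench_rack between -0.02 and 0.02 m and z of tube_mid in the frame of bench_rack between 0.043 and 0.053 m and ((y of bottle_adapter in the frame of transport_rack between 0.079 and 0.119 m and y of bottle_mid in the frame of bench_rack between 0.079 and 0.119 m) or (y of bottle_adapter in the frame of transport_rack between 0.013 and 0.053 m and y of bottle_mid in the frame of bench_rack between 0.013 and 0.053 m) or (y of bottle_adapter in the frame of transport_rack between -0.053 and -0.013 m and y of bottle_mid in the frame of bench_rack between -0.053 and -0.013 m) or (y of bottle_adapter in the frame of transport_rack between -0.119 and -0.079 m and y of bottle_mid in the frame of bench_rack between -0.119 and -0.079 m)) and x of bottle_mid in the frame of bench_rack between -0.02 and 0.02 m and z of bottle_mid in the frame of bench_rack between 0.041 and 0.051 m); the robot touches nothing.
It fails at once if a container is tipped (more than 40 degrees from upright) (angle between any of jar_mid, vial_mid, tube_mid, bottle_mid's own z axis and vertical above 0.7 rad).
It fails at once if a container is banged on the bench rack (more than 40 N between them) (contact force between any of jar, vial, tube, bottle and bench_rack above 40 N).
It fails at once if a container is dropped (out of the fingers and faster than 0.6 m/s, a fall of about 18 mm) ((contact force between jar and the fingers below 0.2 N and linear speed of jar above 0.6 m/s) or (contact force between vial and the fingers below 0.2 N and linear speed of vial above 0.6 m/s) or (contact force between tube and the fingers below 0.2 N and linear speed of tube above 0.6 m/s) or (contact force between bottle and the fingers below 0.2 N and linear speed of bottle above 0.6 m/s)).
It also fails if it takes over 134 s, if anything falls off the work surface, if the arm or the gripper's body presses on something with over 40 N, if the wrist force passes 120 N, or if a joint passes its speed limit or range.

## Robot

A 6-joint arm with a two-finger parallel gripper is mounted at the origin on the work surface. World frame = base frame: x ahead of the robot, y to its left, z up, the work surface at z = 0. Lengths are in m, angles in rad, forces in N, time in s.
With the tool pointing down it reaches from about 0.25 to 0.775 m from the base axis. Payload 4 kg.
Tool frame: the origin (TCP) lies at the very end of the fingers, on their centre line; the grasp point (between the pads) lies 19 mm behind it; y points along the fingers, x is the direction in which the jaws open and shut, and the axes are right-handed (so a half turn about y gives the same grasp; the last joint's range is limited). The gripper opens to 94 mm and grips with 3 to 60 N. Pads are 16 mm wide; open, the fingers measure 119 mm over their backs; the gripper's body (75 mm by 177 mm) begins 78 mm behind the grasp point.
Start: joints at [-0.103, 0.087, 1.371, -0, 1.684, -0.103], TCP at [0.55, -0, 0.206] pointing down, gripper open.
Joint ranges: [-3.1, 3.1], [-0.76, 2.03], [0.27, 2.55], [-1.08, 4.22], [0.17, 2.65], [-2.57, 2.57]. Speed limits (rad/s): [2.79, 2.79, 3.14, 3.14, 3.14, 3.14].

## Interface

Orientations are given as [roll, pitch, yaw] about the fixed x, y, z axes, in that order (R = Rz(yaw) Ry(pitch) Rx(roll)).
In Python, from bench import robot, snapshot, workorder gives the robot as it stands.
- The arm moves only by the tool play_rows, never from a script. Its argument "steps" is a list of rows, each an object of numbers: "x", "y", "z": the shift along the world's x, y, z in m; "rx", "ry", "rz": the turn, a rotation vector about the world's x, y, z in rad; "hand": the finger opening in m, from 0 to 0.094. A call has 1 to 8 rows; each row shifts and turns the commanded pose from where the row before left it; what a row does not reach is not made up. A row lasts 1/8 s, in which the tool goes at most 62.5 mm and 10.7 degrees, less where a joint would pass 70% of its speed; a pose out of reach is approached as far as the arm can. A call is refused whole if a number of a shift passes 0.0625 or a number of a turn 0.188, either way. A call with a gripper value outside its range is refused whole. The fingers move at their own pace and stop on an object; the grip force is fixed at half the most. Time passes only in rows, so rows that do not move let the fingers close. It gives the time, the measured TCP pose, the force and the opening at its end, in the units of the state.
- robot.get_obs(): the state, without advancing time (a new reading comes with each control period).
- snapshot(name): name is "scene" or "side" or "wrist"; returns a dict with "color" (480x640x3 uint8, red, green, blue), "range_z" (480x640 float32, m along the optical axis (not along the pixel's ray), 0 where there is no reading), "fov_y" (degrees; the focal length in pixels is half the picture's height over the tangent of half this angle, whatever the lens; pixels are square), "cx", "cy" (the principal point, pixels), "T" (4x4, takes a point from camera to world coordinates). Camera axes: x right, y down, z forward; pixel columns grow to the right and rows downward; lengths in m; the calibration is good to about 2 mm. A picture is of the moment at which its call begins.
- workorder.close_job(): hands the job in, once; it reports no verdict.
The state is a dict: "time": time; "joint_positions": joint angles; "qvel": joint speeds; "joint_torque": joint torques, N m; "tool_pos": TCP position; "ee_rot": TCP orientation; "wrist_force": force on the tool from outside, world axes, zero at the start; "wrist_torque": the same for the moment, N m; "width": finger opening in m.
Only numpy, scipy, OpenCV 4.12 (cv2) and the standard library are available. Lean on these libraries where they do the work, as an engineer would, in place of code of your own. Each camera call takes 0.05 s, during which the arm holds its last target.

## Working session

There is one attempt and no reset: what is moved stays moved. The work goes in short steps, Python scripts to look and compute and a tool call to move; the robot and the scene stay as the last step left them, time stands still between calls to the robot, and variables do not carry over. Pictures are saved under pics/ and viewed, and the job is handed in when it is done.

Besides the shell and the picture viewer there is one more tool, called after ">>>" as a command line: name --argument value ..., lists and objects as JSON in quotes. play_rows: Moves the arm, as the interface text tells. Its arguments: {"type":"object","properties":{"steps":{"type":"array"}},"required":["steps"]}

```bash
mkdir -p pics; cat > h.py <<'E'
import numpy as np, cv2
from bench import robot, snapshot, workorder
def cam(s):
    f=240/np.tan(np.radians(s['fov_y'])/2); return f,s['cx'],s['cy'],np.array(s['T'])
def ray(s,u,v,z):
    f,cx,cy,T=cam(s); d=T[:3,:3]@np.array([(u-cx)/f,(v-cy)/f,1]); o=T[:3,3]
    return o+d*(z-o[2])/d[2]
def proj(s,p):
    f,cx,cy,T=cam(s); q=np.linalg.inv(T)@np.append(p,1); return f*q[0]/q[2]+cx, f*q[1]/q[2]+cy
def pts(s):
    f,cx,cy,T=cam(s); v,u=np.mgrid[0:480,0:640]; z=s['range_z']
    P=np.stack([(u-cx)/f*z,(v-cy)/f*z,z],-1); W=P@T[:3,:3].T+T[:3,3]; W[z==0]=np.nan; return W
E
python3 - <<'E'
from h import *
for n in ['scene','side','wrist']:
    s=snapshot(n); cv2.imwrite(f'pics/{n}0.png',s['color'][...,::-1]); print(n,s['fov_y'],s['T'].round(3).tolist(),(s['range_z']>0).mean())
print(robot.get_obs())
E
```

```text
scene 53.82833655220498 [[-0.751, 0.472, -0.461, 0.833], [0.66, 0.533, -0.53, 0.39], [-0.005, -0.702, -0.712, 0.618], [0.0, 0.0, 0.0, 1.0]] 0.9961100260416667
side 53.43526117221799 [[-0.936, -0.169, 0.309, 0.217], [-0.352, 0.455, -0.818, 0.673], [-0.003, -0.874, -0.485, 0.462], [0.0, 0.0, 0.0, 1.0]] 0.9959212239583334
wrist 67.38715519982372 [[1.0, 0.001, -0.002, 0.55], [0.0, -0.96, -0.281, 0.081], [-0.002, 0.281, -0.96, 0.385], [0.0, 0.0, 0.0, 1.0]] 0.9961848958333334
{'time': 0.15, 'joint_positions': array([-1.03102195e-01,  8.77902973e-02,  1.37190277e+00, -4.64796096e-05,
        1.68357419e+00, -1.03073190e-01]), 'qvel': array([ 5.66617551e-04,  4.55558314e-04, -3.51206374e-03,  1.23980736e-03,
        2.24776027e-04, -2.99057207e-05]), 'joint_torque': array([ 1.24418581e-03, -3.40636396e+01, -3.02795255e+01,  7.18983379e-02,
        3.04441026e-02, -1.11468453e-04]), 'tool_pos': array([5.49584196e-01, 2.09159504e-05, 2.04572468e-01]), 'ee_rot': array([-1.57066997e+00,  1.67046957e-03, -3.40916629e-05]), 'wrist_force': array([-0.22225097,  0.54126143, -1.19606762]), 'wrist_torque': array([-0.04573401, -0.0204013 ,  0.04573706]), 'width': 0.09378215133666858}
```

View pics/scene0.png

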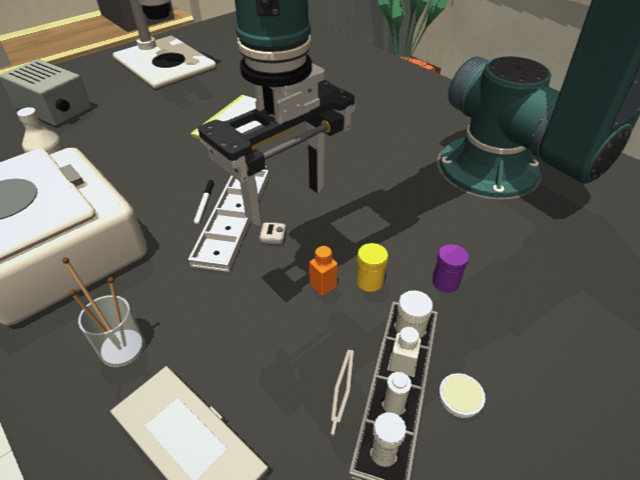

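View pics/side0.png

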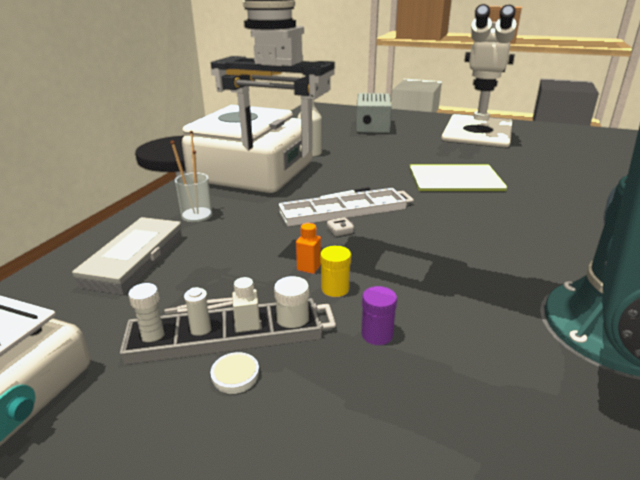

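View pics/wrist0.png

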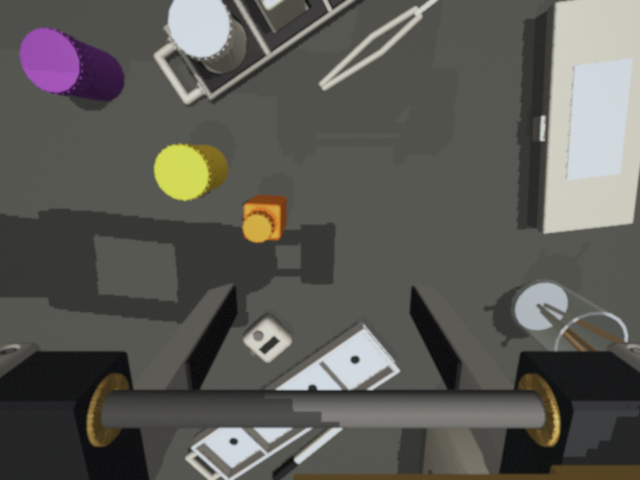

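The side view shows the transport rack's handle at (326,316), beside the jar. From the handle the order is jar (290,300), bottle (244,305), vial (197,310), tube (147,315). The bench rack's handle is at (405,198), the end nearer the robot. The orange bottle and the yellow and purple jars are look-alikes standing on the bare bench. Next I'll measure the rack poses.

```bash
cat > racks.py <<'E'
from h import *
if __name__=='__main__':
  for n in ['scene','side','wrist']:
    s=snapshot(n); W=pts(s)
    hgt=W[...,2]
    for name,box in {'T':dict(scene=(340,290,445,480),side=(118,270,340,360),wrist=(150,0,370,110)),'B':dict(scene=(185,165,275,275),side=(275,185,415,225),wrist=(180,320,400,480))}.items():
        x0,y0,x1,y1=box[n]
        m=np.zeros((480,640),bool); m[y0:y1,x0:x1]=1
        for lo,hi in [(0.016,0.025),(0.002,0.0085),(0.009,0.0145)]:
            k=m&(hgt>lo)&(hgt<hi); P=W[k][:,:2]
            if len(P)<20: continue
            r=cv2.minAreaRect((P*1000).astype(np.float32)); print(n,name,lo,len(P),np.round(np.array(cv2.boxPoints(r))).tolist(),np.round(r[1]),round(r[2],1))
    for nm,(lo,hi) in {'jar':(.066,.082),'cap':(.082,.1)}.items():
        k=(hgt>lo)&(hgt<hi); c,l,st,ce=cv2.connectedComponentsWithStats(k.astype(np.uint8))
        for i in range(1,c):
            if st[i,4]>25:
                P=W[l==i]; print(n,nm,st[i,:5],P.mean(0).round(3),np.ptp(P,axis=0).round(3))
E
python3 racks.py
```

```text
scene T 0.016 5133 [[393.0, 201.0], [443.0, 119.0], [676.0, 261.0], [626.0, 343.0]] [273.  96.] 31.4
scene T 0.002 940 [[353.0, 153.0], [473.0, 35.0], [686.0, 252.0], [566.0, 370.0]] [304. 168.] 45.5
scene T 0.009 184 [[373.0, 195.0], [423.0, 111.0], [674.0, 261.0], [624.0, 345.0]] [292.  97.] 30.8
scene B 0.016 960 [[347.0, -240.0], [430.0, -344.0], [642.0, -173.0], [558.0, -70.0]] [272. 133.] 38.9
scene B 0.002 2002 [[370.0, -311.0], [513.0, -401.0], [671.0, -150.0], [529.0, -60.0]] [297. 168.] 57.8
scene B 0.009 577 [[366.0, -300.0], [486.0, -387.0], [651.0, -158.0], [531.0, -71.0]] [283. 149.] 54.2
scene jar [473   0 109  34 606] [-0.648 -0.321  0.074] [0.019 0.371 0.016]
scene jar [137  25  13   9  65] [ 0.287 -1.014  0.074] [0.033 0.035 0.016]
scene jar [  1  79  83  25 490] [ 0.632 -0.823  0.074] [0.146 0.164 0.016]
scene jar [467 130  60  28 387] [0.048 0.02  0.074] [0.082 0.114 0.016]
scene jar [ 70 221  71  47 615] [ 0.743 -0.235  0.074] [0.122 0.021 0.016]
scene jar [358 243  30  23 514] [0.43  0.058 0.069] [0.046 0.047 0.005]
scene jar [439 244  30  23 524] [0.336 0.144 0
[... 6527 characters left out ...]
  0.074] [0.013 0.023 0.016]
wrist jar [585 324  17  11  84] [ 0.809 -0.091  0.074] [0.005 0.006 0.015]
wrist jar [564 327   9   8  41] [ 0.784 -0.092  0.077] [0.006 0.005 0.011]
wrist jar [597 338  17  14 111] [ 0.828 -0.112  0.07 ] [0.007 0.015 0.01 ]
wrist jar [573 344  12   8  47] [ 0.802 -0.114  0.071] [0.004 0.005 0.011]
wrist jar [434 442  49  33 637] [ 0.692 -0.243  0.074] [0.043 0.044 0.016]
wrist cap [243 214  30  29 650] [0.493 0.011 0.085] [0.025 0.025 0.006]
wrist cap [551 310  76  42 686] [ 0.796 -0.083  0.086] [0.068 0.044 0.018]
wrist cap [570 332  14  13  75] [ 0.782 -0.091  0.091] [0.006 0.005 0.018]
wrist cap [441 455  47  20 637] [ 0.694 -0.239  0.091] [0.042 0.025 0.018]
```

>>> play_rows --steps '[{"x": -0.005, "y": -0.04, "rz": -0.17}, {"x": -0.005, "y": -0.04, "rz": -0.17}, {"x": -0.005, "y": -0.04, "rz": -0.17}, {"x": -0.005, "y": -0.04, "rz": -0.17}, {"x": -0.005, "y": -0.04, "rz": -0.17}, {"x": -0.005, "y": -0.04, "rz": -0.17}, {}]'

```text
schema error: expected keys x, y, z, rx, ry, rz, hand
```

```bash
python3 - <<'E'
from h import *
o=robot.get_obs(); print(o['tool_pos'],o['ee_rot'],o['joint_positions'])
for n in ['scene','side','wrist']:
    s=snapshot(n); cv2.imwrite(f'pics/{n}1.png',s['color'][...,::-1]); np.savez(f'{n}1.npz',**s)
W=pts(s)
k=W[...,2]>0.1
E
```

```text
[5.49836648e-01 9.07755947e-06 2.05096085e-01] [-1.57071781e+00  6.86859188e-04 -2.92895861e-05] [-1.03110584e-01  8.74824613e-02  1.37120269e+00  7.46577104e-06
  1.68359880e+00 -1.03080430e-01]
```

View pics/wrist1.png

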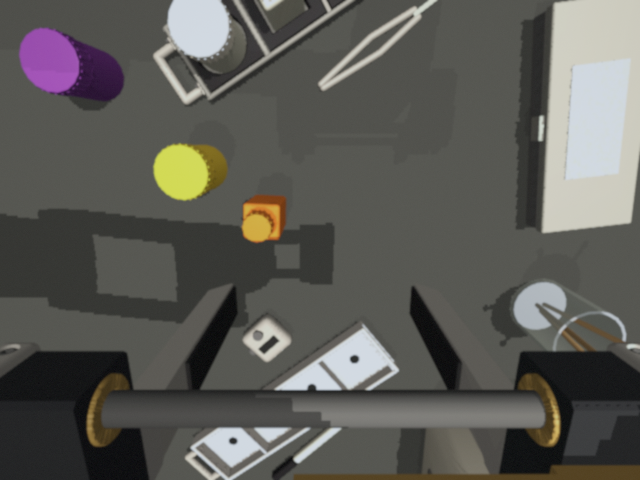

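View pics/scene1.png

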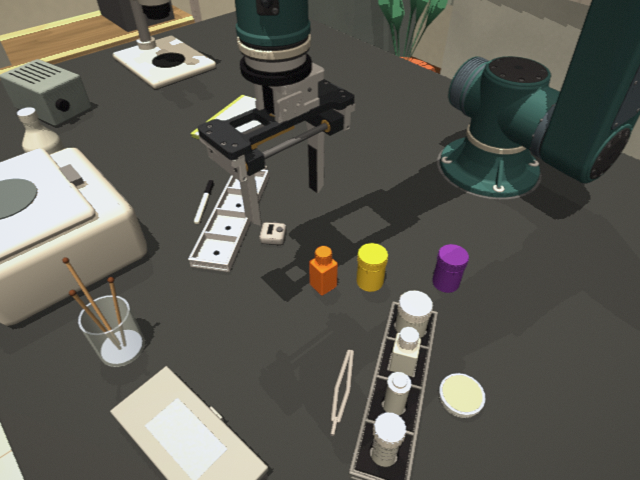

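The rows were refused because every key is required, so the arm hasn't moved and these pictures match the first ones.

>>> play_rows --steps '[{"x": -0.005, "y": -0.04, "z": 0, "rx": 0, "ry": 0, "rz": -0.17, "hand": 0.094}, {"x": -0.005, "y": -0.04, "z": 0, "rx": 0, "ry": 0, "rz": -0.17, "hand": 0.094}, {"x": -0.005, "y": -0.04, "z": 0, "rx": 0, "ry": 0, "rz": -0.17, "hand": 0.094}, {"x": -0.005, "y": -0.04, "z": 0, "rx": 0, "ry": 0, "rz": -0.17, "hand": 0.094}, {"x": -0.005, "y": -0.04, "z": 0, "rx": 0, "ry": 0, "rz": -0.17, "hand": 0.094}, {"x": -0.005, "y": -0.04, "z": 0, "rx": 0, "ry": 0, "rz": -0.17, "hand": 0.094}, {"x": 0, "y": 0, "z": 0, "rx": 0, "ry": 0, "rz": 0, "hand": 0.094}]'

```text
time: 1.32
tool_pos: [0.5194, -0.2424, 0.2051]
ee_rot: [-1.571, 0.0, -1.024]
wrist_force: [-0.6, -0.4, 0.9]
width: 0.0941
```

```bash
python3 - <<'E'
from h import *
o=robot.get_obs(); print(o['tool_pos'],o['ee_rot'],o['joint_positions'])
for n in ['scene','side','wrist']:
    s=snapshot(n); cv2.imwrite(f'pics/{n}2.png',s['color'][...,::-1]); np.savez(f'{n}2.npz',**s)
E
```

```text
[ 0.51936597 -0.24244575  0.2050901 ] [-1.57146467e+00  6.77535757e-05 -1.02388878e+00] [-5.35313145e-01  1.39351218e-01  1.31415828e+00 -5.62234891e-04
  1.68845666e+00  4.88509718e-01]
```

View pics/wrist2.png

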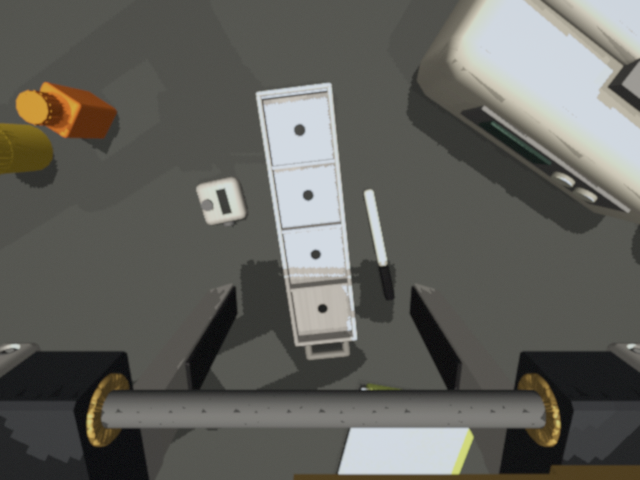

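View pics/scene2.png

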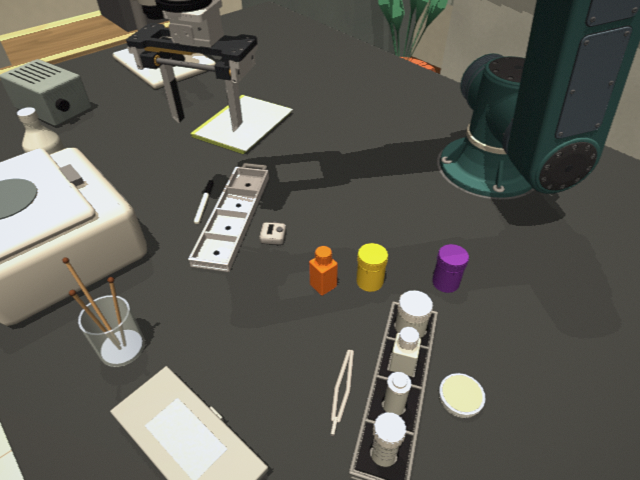

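The wrist view shows the whole bench rack. Its handle is at (328,348), and the centre holes of places 1 to 4 are at (322,308), (316,254), (308,195) and (300,130).

```bash
python3 - <<'E'
from h import *
s=dict(np.load('wrist2.npz'))
g=cv2.cvtColor(s['color'],cv2.COLOR_RGB2GRAY)
def dots(s,g,seeds,w=9):
    out=[]
    for u,v in seeds:
        c=g[v-w:v+w+1,u-w:u+w+1].astype(float); wt=np.clip(np.median(c)*.7-c,0,None); yy,xx=np.mgrid[-w:w+1,-w:w+1]
        uu,vv=u+(wt*xx).sum()/wt.sum(),v+(wt*yy).sum()/wt.sum(); p=ray(s,uu,vv,0.004); out.append(p[:2]); 
    out=np.array(out); print((out*1000).round(1).tolist(), np.linalg.norm(np.diff(out,axis=0),axis=1).round(4),'ctr',out.mean(0).round(4)); return out
d=dots(s,g,[(322,308),(316,254),(308,195),(300,130)])
v=d[0]-d[3]; print('angle +y of rack',np.degrees(np.arctan2(v[1],v[0])))
# corners of rim at .02
for c in [(257,93),(331,84),(356,341),(297,345)]: print(c,ray(s,*c,.02).round(4))
s=dict(np.load('scene2.npz')); dots(s,cv2.cvtColor(s['color'],cv2.COLOR_RGB2GRAY),[(248,184),(238,205),(228,227),(216,253)],4)
for n in ['scene','side']:
    s=dict(np.load(n+'2.npz')); W=pts(s); 
    k=(W[...,0]>.66)&(W[...,0]<1)&(W[...,1]<-.2)&(W[...,1]>-.5); print(n,'device max z',np.nanmax(W[k][:,2]))
E
```

```text
[[430.7, -293.8], [482.8, -252.8], [534.8, -211.7], [586.8, -170.8]] [0.0663 0.0663 0.0662] ctr [ 0.5088 -0.2323]
angle +y of rack -141.79528355571009
(257, 93) [ 0.5943 -0.1214  0.02  ]
(331, 84) [ 0.6374 -0.1766  0.02  ]
(356, 341) [ 0.4224 -0.3445  0.02  ]
(297, 345) [ 0.3825 -0.2895  0.02  ]
[[435.0, -292.7], [486.7, -251.8], [538.3, -211.0], [590.0, -170.3]] [0.066  0.0658 0.0658] ctr [ 0.5125 -0.2315]
scene device max z 0.14984560403989355
side device max z 0.14882938390676997
```

>>> play_rows --steps '[{"x": 0.005, "y": 0.06, "z": 0.005, "rx": 0, "ry": 0, "rz": 0, "hand": 0.094}, {"x": 0.005, "y": 0.06, "z": 0.005, "rx": 0, "ry": 0, "rz": 0, "hand": 0.094}, {"x": 0.005, "y": 0.06, "z": 0.005, "rx": 0, "ry": 0, "rz": 0, "hand": 0.094}, {"x": 0.005, "y": 0.06, "z": 0.005, "rx": 0, "ry": 0, "rz": 0, "hand": 0.094}, {"x": 0.005, "y": 0.06, "z": 0.005, "rx": 0, "ry": 0, "rz": 0, "hand": 0.094}, {"x": 0.005, "y": 0.06, "z": 0.005, "rx": 0, "ry": 0, "rz": 0, "hand": 0.094}, {"x": 0.005, "y": 0.06, "z": 0.005, "rx": 0, "ry": 0, "rz": 0, "hand": 0.094}, {"x": 0.005, "y": 0.05, "z": 0.005, "rx": 0, "ry": 0, "rz": 0, "hand": 0.094}]'

```text
time: 2.48
tool_pos: [0.5588, 0.2339, 0.246]
ee_rot: [-1.57, 0.0, -1.016]
wrist_force: [0.2, 0.1, -0.4]
width: 0.0942
```

```bash
python3 - <<'E'
from h import *
o=robot.get_obs(); print(o['tool_pos'],o['ee_rot'],o['joint_positions'])
for n in ['scene','side','wrist']:
    s=snapshot(n); cv2.imwrite(f'pics/{n}3.png',s['color'][...,::-1]); np.savez(f'{n}3.npz',**s)
o=robot.get_obs(); print(o['tool_pos'],o['qvel'].round(4))
# device vs gripper footprint at bench place 4 etc
t=np.radians(38.2); r=np.array([np.cos(t),np.sin(t)]); a=np.array([np.sin(t),-np.cos(t)])
for n in ['scene','side']:
    s=dict(np.load(n+'2.npz')) if n=='scene' else dict(np.load('side3.npz')); W=pts(s).reshape(-1,3); W=W[(W[:,2]>.03)&(W[:,2]<.2)&(W[:,1]<-.1)]
    for c in [[.5868,-.1708],[.5348,-.2117],[.4828,-.2528],[.4307,-.2938]]:
        d=W[:,:2]-c; q=np.stack([d@r,d@a],1); b=(abs(q[:,0])<.06)&(abs(q[:,1])<.12)
        print(n,c,b.sum(), q[b].min(0) if b.any() else '')
E
```

```text
[0.5588408  0.23386736 0.24602839] [-1.57009675e+00  1.43559191e-04 -1.01567983e+00] [3.02592145e-01 2.08857650e-01 1.15366433e+00 3.20682772e-04
 1.77842914e+00 1.31833823e+00]
[0.55890019 0.23361256 0.24548538] [-0.0591 -0.0182  0.0288 -0.0252  0.0029 -0.007 ]
scene [0.5868, -0.1708] 416 [0.02223466 0.1131081 ]
scene [0.5348, -0.2117] 0 
scene [0.4828, -0.2528] 0 
scene [0.4307, -0.2938] 0 
side [0.5868, -0.1708] 469 [0.01810629 0.10934492]
side [0.5348, -0.2117] 0 
side [0.4828, -0.2528] 0 
side [0.4307, -0.2938] 0
```

View pics/wrist3.png

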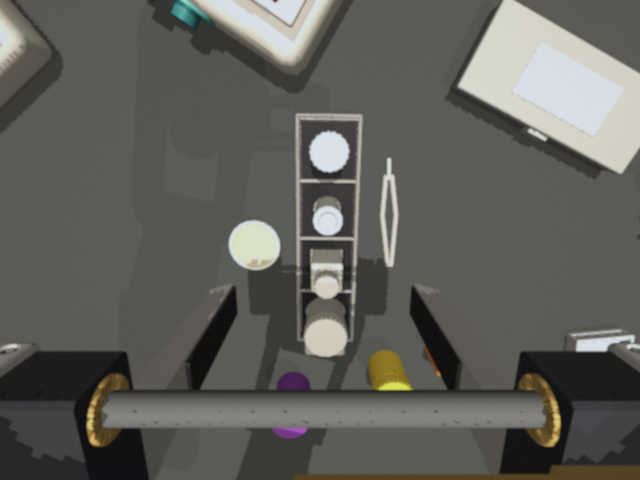

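```bash
python3 - <<'E'
from h import *
s=dict(np.load('wrist3.npz')); c=s['color'][100:380,250:410,::-1]
a=cv2.resize(c[:140],None,fx=4,fy=4,interpolation=cv2.INTER_CUBIC); b=cv2.resize(c[140:],None,fx=4,fy=4,interpolation=cv2.INTER_CUBIC)
cv2.imwrite('pics/crop3a.png',a); cv2.imwrite('pics/crop3b.png',b)
W=pts(dict(np.load('side3.npz'))).reshape(-1,3); W=W[(W[:,2]>.1)&(W[:,2]<.2)&(W[:,1]>.1)]
t=np.radians(31); r=np.array([np.cos(t),np.sin(t)]); q=np.array([np.sin(t),-np.cos(t)]); d=W[:,:2]-[.541,.222]; Q=np.stack([d@r,d@q],1)
b=(abs(Q[:,0])<.16)&(abs(Q[:,1])<.16); print(b.sum(), Q[b].min(0) if b.any() else '',Q[b].max(0) if b.any() else '')
E
```

```text
0
```

View pics/crop3a.png

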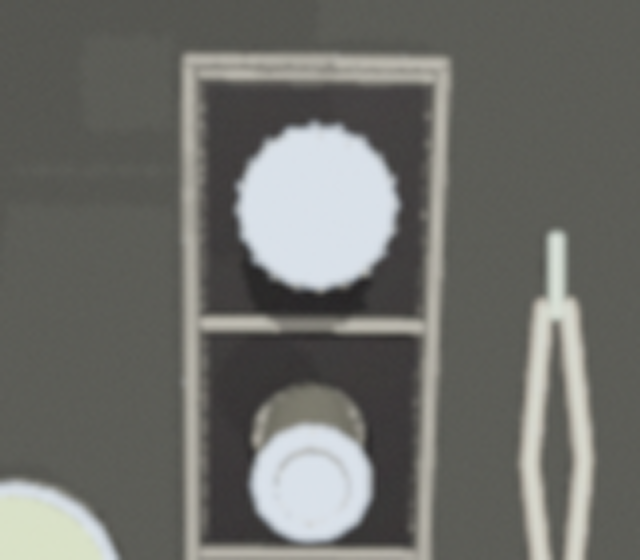

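View pics/crop3b.png

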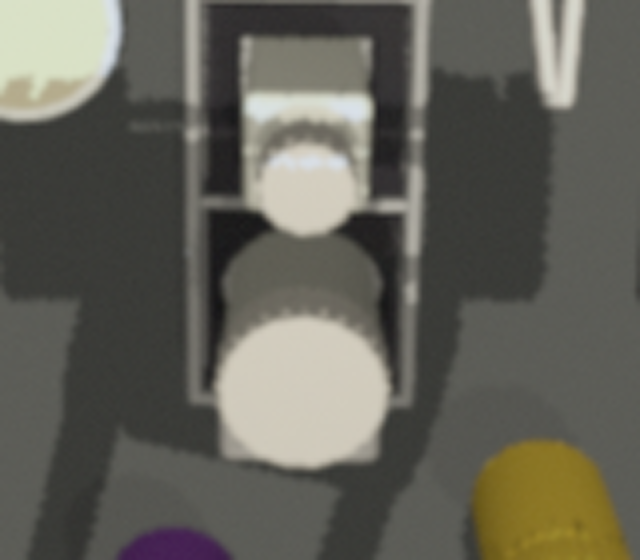

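The crops confirm the row from handle to far end is the white jar, the square bottle, the vial and the tube, all in black adapters. The cap-top centres in the full image are jar (326,338), bottle (327,287.5), vial (328,222) and tube (329.5,152).

```bash
python3 - <<'E'
from h import *
s=dict(np.load('wrist3.npz'))
P=np.array([ray(s,u,v,z)[:2] for u,v,z in [(326,337.75,.074),(327,287.5,.088),(328,222,.082),(329.5,151.75,.092)]])
print((P*1000).round(1).tolist(),np.linalg.norm(np.diff(P,axis=0),axis=1))
# line fit
i=np.array([.099,.033,-.033,-.099]); c=P.mean(0); v=(i[:,None]*(P-c)).sum(0)/(i**2).sum(); print('ctr',c,'scale',np.linalg.norm(v),'ang',np.degrees(np.arctan2(v[1],v[0])))
v/=np.linalg.norm(v); print('fit places',((c+i[:,None]*v)*1000).round(1).tolist())
for q in [(250+192/4,100+62/4),(250+446/4,100+62/4),(250+196/4,240+400/4),(250+408/4,240+400/4)]: print(ray(s,*q,.02).round(4))
E
```

```text
[[454.3, 167.0], [510.1, 201.1], [566.7, 235.6], [623.6, 270.2]] [0.06538524 0.06636429 0.06657181]
ctr [0.5386539  0.21847094] scale 1.0020119132613807 ang -148.63050528565947
fit places [[454.1, 166.9], [510.5, 201.3], [566.8, 235.6], [623.2, 270.0]]
[0.6363 0.3166 0.02  ]
[0.6722 0.2595 0.02  ]
[0.4066 0.1772 0.02  ]
[0.4425 0.1201 0.02  ]
```

>>> play_rows --steps '[{"x": 0.032, "y": 0.02, "z": -0.03, "rx": 0, "ry": 0, "rz": 0, "hand": 0.094}, {"x": 0.032, "y": 0.02, "z": -0.03, "rx": 0, "ry": 0, "rz": 0, "hand": 0.094}, {"x": 0, "y": 0, "z": -0.05, "rx": 0, "ry": 0, "rz": -0.004, "hand": 0.094}, {"x": 0, "y": 0, "z": -0.05, "rx": 0, "ry": 0, "rz": 0, "hand": 0.094}, {"x": 0, "y": 0, "z": -0.035, "rx": 0, "ry": 0, "rz": 0, "hand": 0.094}, {"x": 0, "y": 0, "z": -0.02, "rx": 0, "ry": 0, "rz": 0, "hand": 0.094}, {"x": 0, "y": 0, "z": 0, "rx": 0, "ry": 0, "rz": 0, "hand": 0.094}]'

```text
time: 3.5
tool_pos: [0.6229, 0.2692, 0.0291]
ee_rot: [-1.574, 0.0, -1.024]
wrist_force: [-0.0, -0.4, 0.3]
width: 0.0941
```

```bash
python3 - <<'E'
from h import *
o=robot.get_obs(); print(o['tool_pos'],o['ee_rot'],o['width'])
for n in ['side','wrist']:
    s=snapshot(n); cv2.imwrite(f'pics/{n}4.png',s['color'][...,::-1])
E
```

```text
[0.62291495 0.26919952 0.02906096] [-1.57401338e+00  4.89889218e-04 -1.02416215e+00] 0.09405805864587864
```

View pics/wrist4.png

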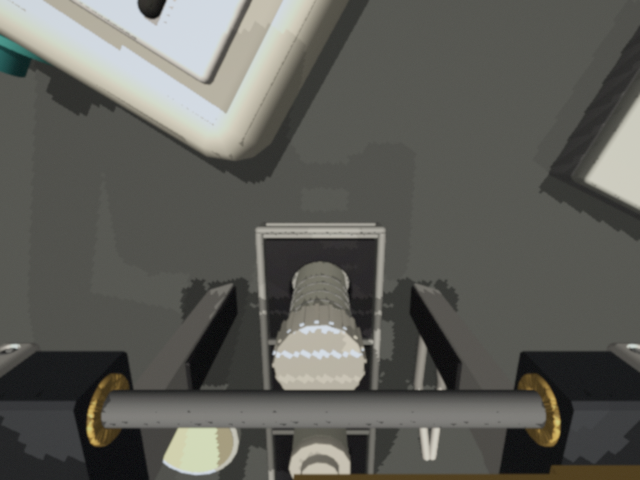

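View pics/side4.png

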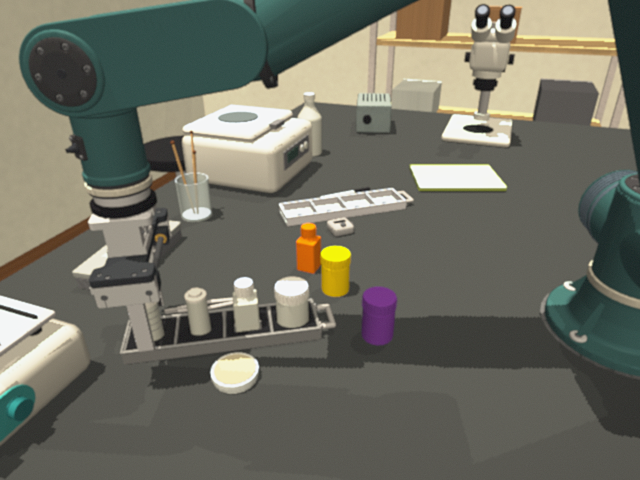

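The tube at (320,340) sits centred between the fingers at (237,290) and (412,290). Closing on it.

>>> play_rows --steps '[{"x": 0, "y": 0, "z": 0, "rx": 0, "ry": 0, "rz": 0, "hand": 0.01}, {"x": 0, "y": 0, "z": 0, "rx": 0, "ry": 0, "rz": 0, "hand": 0.01}, {"x": 0, "y": 0, "z": 0, "rx": 0, "ry": 0, "rz": 0, "hand": 0.01}, {"x": 0, "y": 0, "z": 0, "rx": 0, "ry": 0, "rz": 0, "hand": 0.01}, {"x": 0, "y": 0, "z": 0, "rx": 0, "ry": 0, "rz": 0, "hand": 0.01}, {"x": 0, "y": 0, "z": 0, "rx": 0, "ry": 0, "rz": 0, "hand": 0.01}]'

```text
time: 4.35
tool_pos: [0.6239, 0.27, 0.0304]
ee_rot: [-1.571, -0.0, -1.024]
wrist_force: [-0.1, -0.1, -0.1]
width: 0.0377
```

>>> play_rows --steps '[{"x": 0, "y": 0, "z": 0, "rx": 0, "ry": 0, "rz": 0, "hand": 0.01}, {"x": 0, "y": 0, "z": 0, "rx": 0, "ry": 0, "rz": 0, "hand": 0.01}, {"x": 0, "y": 0, "z": 0, "rx": 0, "ry": 0, "rz": 0, "hand": 0.01}]'

```text
time: 4.72
tool_pos: [0.624, 0.27, 0.0304]
ee_rot: [-1.571, -0.0, -1.024]
wrist_force: [-0.3, -0.2, -1.4]
width: 0.0334
```

>>> play_rows --steps '[{"x": 0, "y": 0, "z": 0.01, "rx": 0, "ry": 0, "rz": 0, "hand": 0.01}, {"x": 0, "y": 0, "z": 0.02, "rx": 0, "ry": 0, "rz": 0, "hand": 0.01}, {"x": 0, "y": 0, "z": 0.03, "rx": 0, "ry": 0, "rz": 0, "hand": 0.01}, {"x": 0, "y": 0, "z": 0.03, "rx": 0, "ry": 0, "rz": 0, "hand": 0.01}, {"x": 0, "y": 0, "z": 0.03, "rx": 0, "ry": 0, "rz": 0, "hand": 0.01}, {"x": 0, "y": 0, "z": 0.01, "rx": 0, "ry": 0, "rz": 0, "hand": 0.01}]'

```text
time: 5.48
tool_pos: [0.6256, 0.2706, 0.1655]
ee_rot: [-1.564, -0.002, -1.024]
wrist_force: [-0.3, -0.5, 0.2]
width: 0.0333
```

```bash
python3 - <<'E'
from h import *
for n in ['side','wrist']:
    s=snapshot(n); cv2.imwrite(f'pics/{n}5.png',s['color'][...,::-1])
E
```

```text
(no output)
```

View pics/wrist5.png

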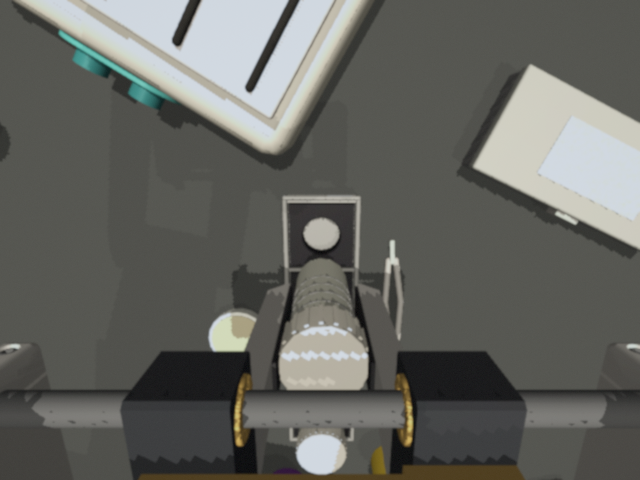

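View pics/side5.png

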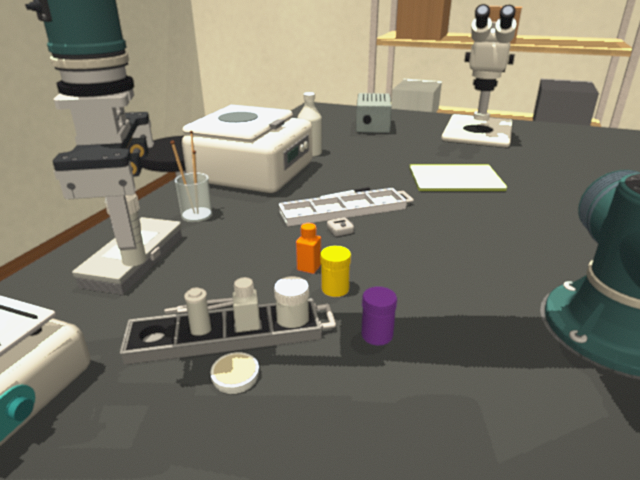

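>>> play_rows --steps '[{"x": -0.003, "y": -0.03, "z": 0, "rx": 0, "ry": 0, "rz": 0.015, "hand": 0.01}, {"x": -0.005, "y": -0.06, "z": 0, "rx": 0, "ry": 0, "rz": 0.015, "hand": 0.01}, {"x": -0.005, "y": -0.062, "z": 0, "rx": 0, "ry": 0, "rz": 0.015, "hand": 0.01}, {"x": -0.005, "y": -0.062, "z": 0, "rx": 0, "ry": 0, "rz": 0.015, "hand": 0.01}, {"x": -0.005, "y": -0.062, "z": 0, "rx": 0, "ry": 0, "rz": 0.015, "hand": 0.01}, {"x": -0.005, "y": -0.062, "z": 0, "rx": 0, "ry": 0, "rz": 0.015, "hand": 0.01}, {"x": -0.005, "y": -0.06, "z": 0, "rx": 0, "ry": 0, "rz": 0.015, "hand": 0.01}, {"x": -0.004, "y": -0.043, "z": 0, "rx": 0, "ry": 0, "rz": 0.015, "hand": 0.01}]'

```text
time: 6.58
tool_pos: [0.5856, -0.1733, 0.1586]
ee_rot: [-1.573, 0.002, -0.905]
wrist_force: [1.3, -0.3, -0.3]
width: 0.0333
```

>>> play_rows --steps '[{"x": 0, "y": 0, "z": -0.02, "rx": 0, "ry": 0, "rz": 0, "hand": 0.01}, {"x": 0, "y": 0, "z": -0.03, "rx": 0, "ry": 0, "rz": 0, "hand": 0.01}, {"x": 0, "y": 0, "z": -0.03, "rx": 0, "ry": 0, "rz": 0, "hand": 0.01}, {"x": 0, "y": 0, "z": -0.015, "rx": 0, "ry": 0, "rz": 0, "hand": 0.01}, {"x": 0, "y": 0, "z": 0, "rx": 0, "ry": 0, "rz": 0, "hand": 0.01}]'

```text
time: 7.2
tool_pos: [0.5857, -0.1704, 0.0634]
ee_rot: [-1.573, 0.004, -0.904]
wrist_force: [-0.8, -1.3, -0.8]
width: 0.0332
```

```bash
python3 - <<'E'
from h import *
print(robot.get_obs()['tool_pos'])
for n in ['scene','wrist']:
    s=snapshot(n); cv2.imwrite(f'pics/{n}6.png',s['color'][...,::-1])
E
```

```text
[ 0.58570004 -0.17043244  0.0633534 ]
```

View pics/wrist6.png

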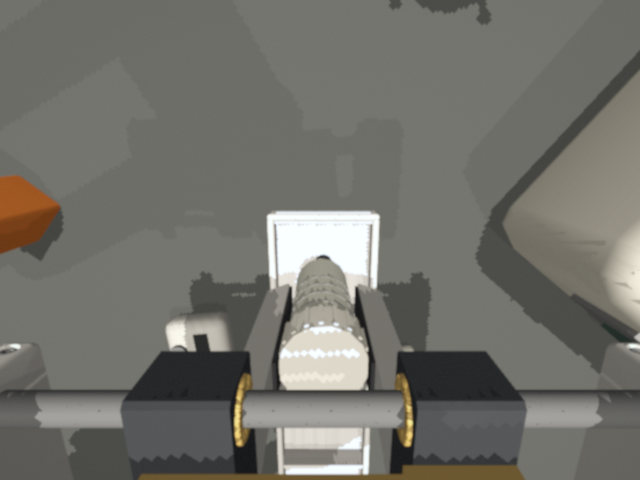

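View pics/scene6.png

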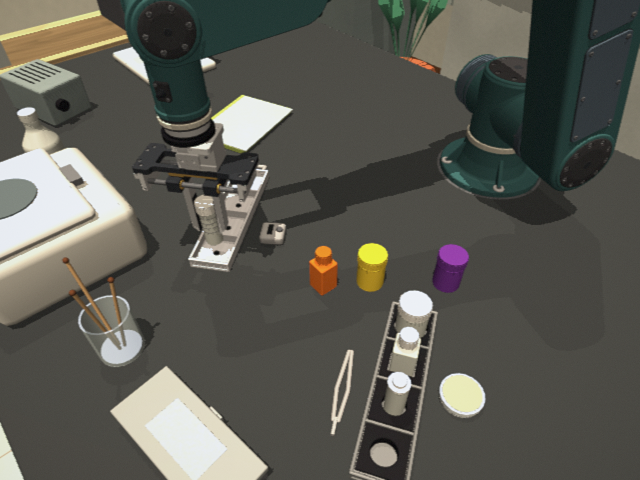

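>>> play_rows --steps '[{"x": 0, "y": 0, "z": -0.01, "rx": 0, "ry": 0, "rz": 0, "hand": 0.01}, {"x": 0, "y": 0, "z": -0.01, "rx": 0, "ry": 0, "rz": 0, "hand": 0.01}, {"x": 0, "y": 0, "z": -0.007, "rx": 0, "ry": 0, "rz": 0, "hand": 0.01}, {"x": 0, "y": 0, "z": -0.004, "rx": 0, "ry": 0, "rz": 0, "hand": 0.01}, {"x": 0, "y": 0, "z": -0.002, "rx": 0, "ry": 0, "rz": 0, "hand": 0.01}, {"x": 0, "y": 0, "z": -0.001, "rx": 0, "ry": 0, "rz": 0, "hand": 0.01}, {"x": 0, "y": 0, "z": 0, "rx": 0, "ry": 0, "rz": 0, "hand": 0.01}]'

```text
time: 8.18
tool_pos: [0.5872, -0.1711, 0.0317]
ee_rot: [-1.571, -0.0, -0.904]
wrist_force: [-0.5, 0.4, -0.3]
width: 0.0333
```

>>> play_rows --steps '[{"x": 0, "y": 0, "z": -0.001, "rx": 0, "ry": 0, "rz": 0, "hand": 0.01}, {"x": 0, "y": 0, "z": 0, "rx": 0, "ry": 0, "rz": 0, "hand": 0.01}]'

```text
time: 8.43
tool_pos: [0.587, -0.171, 0.0305]
ee_rot: [-1.571, -0.0, -0.904]
wrist_force: [0.5, -0.2, -0.8]
width: 0.0334
```

>>> play_rows --steps '[{"x": 0, "y": 0, "z": -0.001, "rx": 0, "ry": 0, "rz": 0, "hand": 0.01}, {"x": 0, "y": 0, "z": 0, "rx": 0, "ry": 0, "rz": 0, "hand": 0.01}]'

```text
time: 8.68
tool_pos: [0.5873, -0.171, 0.0303]
ee_rot: [-1.57, -0.001, -0.904]
wrist_force: [-1.1, 0.6, 4.3]
width: 0.0333
```

Contact: 4.3 N up at z = 0.0303. Opening slowly.

>>> play_rows --steps '[{"x": 0, "y": 0, "z": 0, "rx": 0, "ry": 0, "rz": 0, "hand": 0.045}, {"x": 0, "y": 0, "z": 0, "rx": 0, "ry": 0, "rz": 0, "hand": 0.055}, {"x": 0, "y": 0, "z": 0, "rx": 0, "ry": 0, "rz": 0, "hand": 0.094}, {"x": 0, "y": 0, "z": 0, "rx": 0, "ry": 0, "rz": 0, "hand": 0.094}, {"x": 0, "y": 0, "z": 0, "rx": 0, "ry": 0, "rz": 0, "hand": 0.094}, {"x": 0, "y": 0, "z": 0, "rx": 0, "ry": 0, "rz": 0, "hand": 0.094}, {"x": 0, "y": 0, "z": 0, "rx": 0, "ry": 0, "rz": 0, "hand": 0.094}, {"x": 0, "y": 0, "z": 0, "rx": 0, "ry": 0, "rz": 0, "hand": 0.094}]'

```text
time: 9.68
tool_pos: [0.587, -0.171, 0.0295]
ee_rot: [-1.571, -0.0, -0.904]
wrist_force: [-0.2, -0.3, 0.1]
width: 0.0937
```

>>> play_rows --steps '[{"x": 0, "y": 0, "z": 0.02, "rx": 0, "ry": 0, "rz": 0, "hand": 0.094}, {"x": 0, "y": 0, "z": 0.04, "rx": 0, "ry": 0, "rz": 0, "hand": 0.094}, {"x": 0, "y": 0, "z": 0.04, "rx": 0, "ry": 0, "rz": 0, "hand": 0.094}, {"x": 0, "y": 0, "z": 0.03, "rx": 0, "ry": 0, "rz": 0, "hand": 0.094}]'

```text
time: 10.18
tool_pos: [0.5879, -0.1713, 0.1637]
ee_rot: [-1.568, -0.004, -0.904]
wrist_force: [0.4, -1.0, 0.5]
width: 0.0938
```

```bash
python3 - <<'E'
from h import *
for n in ['scene']:
    s=snapshot(n); cv2.imwrite(f'pics/{n}7.png',s['color'][...,::-1])
E
```

```text
(no output)
```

View pics/scene7.png

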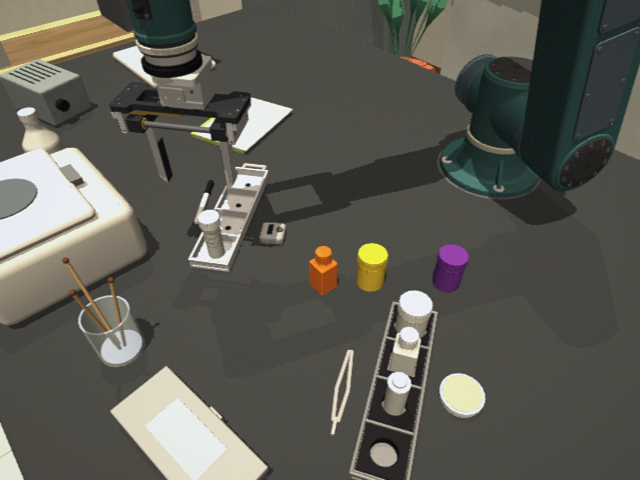

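The tube is standing in place 4 at (210,235). Next is the vial.

>>> play_rows --steps '[{"x": -0.0025, "y": 0.051, "z": 0, "rx": 0, "ry": 0, "rz": -0.015, "hand": 0.094}, {"x": -0.0025, "y": 0.051, "z": 0, "rx": 0, "ry": 0, "rz": -0.015, "hand": 0.094}, {"x": -0.0025, "y": 0.051, "z": 0, "rx": 0, "ry": 0, "rz": -0.015, "hand": 0.094}, {"x": -0.0025, "y": 0.051, "z": 0, "rx": 0, "ry": 0, "rz": -0.015, "hand": 0.094}, {"x": -0.0025, "y": 0.051, "z": 0, "rx": 0, "ry": 0, "rz": -0.015, "hand": 0.094}, {"x": -0.0025, "y": 0.051, "z": 0, "rx": 0, "ry": 0, "rz": -0.015, "hand": 0.094}, {"x": -0.0025, "y": 0.051, "z": 0, "rx": 0, "ry": 0, "rz": -0.015, "hand": 0.094}, {"x": -0.0025, "y": 0.05, "z": 0, "rx": 0, "ry": 0, "rz": -0.015, "hand": 0.094}]'

```text
time: 11.22
tool_pos: [0.5668, 0.2377, 0.1601]
ee_rot: [-1.57, -0.0, -1.024]
wrist_force: [0.2, 0.7, 0.2]
width: 0.0941
```

>>> play_rows --steps '[{"x": 0, "y": 0, "z": 0, "rx": 0, "ry": 0, "rz": 0, "hand": 0.094}, {"x": 0, "y": 0, "z": -0.04, "rx": 0, "ry": 0, "rz": 0, "hand": 0.094}, {"x": 0, "y": 0, "z": -0.04, "rx": 0, "ry": 0, "rz": 0, "hand": 0.094}, {"x": 0, "y": 0, "z": -0.03, "rx": 0, "ry": 0, "rz": 0, "hand": 0.094}, {"x": 0, "y": 0, "z": -0.019, "rx": 0, "ry": 0, "rz": 0, "hand": 0.094}, {"x": 0, "y": 0, "z": 0, "rx": 0, "ry": 0, "rz": 0, "hand": 0.094}, {"x": 0, "y": 0, "z": 0, "rx": 0, "ry": 0, "rz": 0, "hand": 0.094}]'

```text
time: 12.1
tool_pos: [0.5683, 0.236, 0.0322]
ee_rot: [-1.568, -0.001, -1.024]
wrist_force: [-0.3, 0.2, 0.5]
width: 0.0939
```

```bash
python3 - <<'E'
from h import *
for n in ['wrist']:
    s=snapshot(n); cv2.imwrite(f'pics/{n}8.png',s['color'][...,::-1])
E
```

```text
(no output)
```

View pics/wrist8.png

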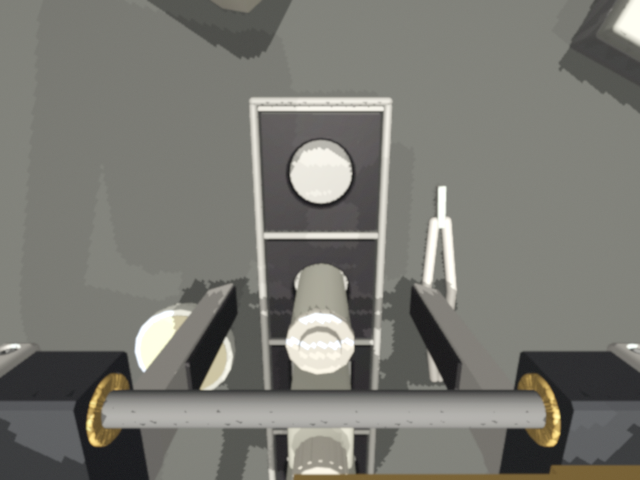

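The vial at (320,310) is centred between the fingers, and the left finger clears the dish. Closing.

>>> play_rows --steps '[{"x": 0, "y": 0, "z": 0, "rx": 0, "ry": 0, "rz": 0, "hand": 0.01}, {"x": 0, "y": 0, "z": 0, "rx": 0, "ry": 0, "rz": 0, "hand": 0.01}, {"x": 0, "y": 0, "z": 0, "rx": 0, "ry": 0, "rz": 0, "hand": 0.01}, {"x": 0, "y": 0, "z": 0, "rx": 0, "ry": 0, "rz": 0, "hand": 0.01}, {"x": 0, "y": 0, "z": 0, "rx": 0, "ry": 0, "rz": 0, "hand": 0.01}, {"x": 0, "y": 0, "z": 0, "rx": 0, "ry": 0, "rz": 0, "hand": 0.01}, {"x": 0, "y": 0, "z": 0, "rx": 0, "ry": 0, "rz": 0, "hand": 0.01}, {"x": 0, "y": 0, "z": 0, "rx": 0, "ry": 0, "rz": 0, "hand": 0.01}]'

```text
time: 13.15
tool_pos: [0.5669, 0.236, 0.0304]
ee_rot: [-1.571, -0.0, -1.024]
wrist_force: [0.4, -0.3, 0.7]
width: 0.0279
```

>>> play_rows --steps '[{"x": 0, "y": 0, "z": 0, "rx": 0, "ry": 0, "rz": 0, "hand": 0.01}, {"x": 0, "y": 0, "z": 0, "rx": 0, "ry": 0, "rz": 0, "hand": 0.01}, {"x": 0, "y": 0, "z": 0.01, "rx": 0, "ry": 0, "rz": 0, "hand": 0.01}]'

```text
time: 13.52
tool_pos: [0.5661, 0.2357, 0.0397]
ee_rot: [-1.573, 0.001, -1.024]
wrist_force: [0.9, -0.5, 0.4]
width: 0.0277
```

>>> play_rows --steps '[{"x": 0, "y": 0, "z": 0.02, "rx": 0, "ry": 0, "rz": 0, "hand": 0.01}, {"x": 0, "y": 0, "z": 0.04, "rx": 0, "ry": 0, "rz": 0, "hand": 0.01}, {"x": 0, "y": 0, "z": 0.04, "rx": 0, "ry": 0, "rz": 0, "hand": 0.01}, {"x": 0, "y": 0, "z": 0.02, "rx": 0, "ry": 0, "rz": 0, "hand": 0.01}, {"x": 0, "y": 0, "z": 0, "rx": 0, "ry": 0, "rz": 0, "hand": 0.01}]'

```text
time: 14.15
tool_pos: [0.5687, 0.2366, 0.165]
ee_rot: [-1.563, -0.002, -1.024]
wrist_force: [-0.6, 0.1, 0.0]
width: 0.0278
```

>>> play_rows --steps '[{"x": -0.004, "y": -0.03, "z": 0, "rx": 0, "ry": 0, "rz": 0.015, "hand": 0.01}, {"x": -0.004, "y": -0.06, "z": 0, "rx": 0, "ry": 0, "rz": 0.015, "hand": 0.01}, {"x": -0.004, "y": -0.062, "z": 0, "rx": 0, "ry": 0, "rz": 0.015, "hand": 0.01}, {"x": -0.004, "y": -0.062, "z": 0, "rx": 0, "ry": 0, "rz": 0.015, "hand": 0.01}, {"x": -0.004, "y": -0.062, "z": 0, "rx": 0, "ry": 0, "rz": 0.015, "hand": 0.01}, {"x": -0.004, "y": -0.062, "z": 0, "rx": 0, "ry": 0, "rz": 0.015, "hand": 0.01}, {"x": -0.004, "y": -0.06, "z": 0, "rx": 0, "ry": 0, "rz": 0.015, "hand": 0.01}, {"x": -0.004, "y": -0.05, "z": 0, "rx": 0, "ry": 0, "rz": 0.015, "hand": 0.01}]'

```text
time: 15.15
tool_pos: [0.5339, -0.2141, 0.1595]
ee_rot: [-1.572, 0.001, -0.905]
wrist_force: [0.1, -0.3, -0.1]
width: 0.0278
```

>>> play_rows --steps '[{"x": 0, "y": 0, "z": 0, "rx": 0, "ry": 0, "rz": 0, "hand": 0.01}, {"x": 0, "y": 0, "z": -0.02, "rx": 0, "ry": 0, "rz": 0, "hand": 0.01}, {"x": 0, "y": 0, "z": -0.03, "rx": 0, "ry": 0, "rz": 0, "hand": 0.01}, {"x": 0, "y": 0, "z": -0.03, "rx": 0, "ry": 0, "rz": 0, "hand": 0.01}, {"x": 0, "y": 0, "z": -0.02, "rx": 0, "ry": 0, "rz": 0, "hand": 0.01}, {"x": 0, "y": 0, "z": 0, "rx": 0, "ry": 0, "rz": 0, "hand": 0.01}]'

```text
time: 15.9
tool_pos: [0.5333, -0.2097, 0.0578]
ee_rot: [-1.573, 0.006, -0.903]
wrist_force: [0.6, -0.3, -1.1]
width: 0.0275
```

```bash
python3 - <<'E'
from h import *
for n in ['scene','wrist']:
    s=snapshot(n); cv2.imwrite(f'pics/{n}9.png',s['color'][...,::-1])
E
```

```text
(no output)
```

View pics/wrist9.png

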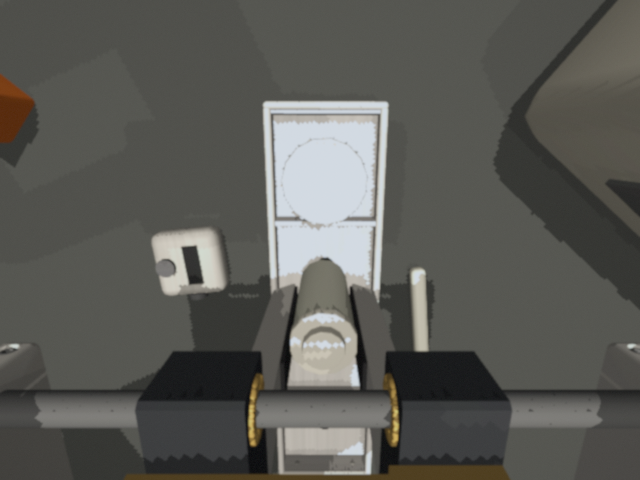

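View pics/scene9.png

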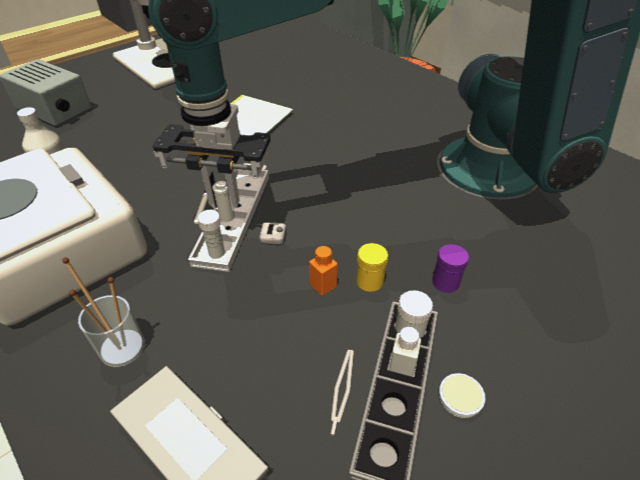

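>>> play_rows --steps '[{"x": 0, "y": 0, "z": -0.01, "rx": 0, "ry": 0, "rz": 0, "hand": 0.01}, {"x": 0, "y": 0, "z": -0.009, "rx": 0, "ry": 0, "rz": 0, "hand": 0.01}, {"x": 0, "y": 0, "z": -0.006, "rx": 0, "ry": 0, "rz": 0, "hand": 0.01}, {"x": 0, "y": 0, "z": -0.003, "rx": 0, "ry": 0, "rz": 0, "hand": 0.01}, {"x": 0, "y": 0, "z": -0.002, "rx": 0, "ry": 0, "rz": 0, "hand": 0.01}, {"x": 0, "y": 0, "z": 0, "rx": 0, "ry": 0, "rz": 0, "hand": 0.01}, {"x": 0, "y": 0, "z": -0.001, "rx": 0, "ry": 0, "rz": 0, "hand": 0.01}, {"x": 0, "y": 0, "z": 0, "rx": 0, "ry": 0, "rz": 0, "hand": 0.01}]'

```text
time: 17.0
tool_pos: [0.5353, -0.2122, 0.0304]
ee_rot: [-1.57, -0.001, -0.904]
wrist_force: [-0.8, 1.2, 3.5]
width: 0.0276
```

>>> play_rows --steps '[{"x": 0, "y": 0, "z": -0.001, "rx": 0, "ry": 0, "rz": 0, "hand": 0.01}, {"x": 0, "y": 0, "z": 0, "rx": 0, "ry": 0, "rz": 0, "hand": 0.01}]'

```text
time: 17.25
tool_pos: [0.5354, -0.2122, 0.0303]
ee_rot: [-1.57, -0.001, -0.904]
wrist_force: [-3.2, 1.7, 7.7]
width: 0.0278
```

In contact at 7.7 N, so I'm opening and raising.

>>> play_rows --steps '[{"x": 0, "y": 0, "z": 0, "rx": 0, "ry": 0, "rz": 0, "hand": 0.04}, {"x": 0, "y": 0, "z": 0, "rx": 0, "ry": 0, "rz": 0, "hand": 0.05}, {"x": 0, "y": 0, "z": 0, "rx": 0, "ry": 0, "rz": 0, "hand": 0.094}, {"x": 0, "y": 0, "z": 0, "rx": 0, "ry": 0, "rz": 0, "hand": 0.094}, {"x": 0, "y": 0, "z": 0, "rx": 0, "ry": 0, "rz": 0, "hand": 0.094}, {"x": 0, "y": 0, "z": 0, "rx": 0, "ry": 0, "rz": 0, "hand": 0.094}, {"x": 0, "y": 0, "z": 0, "rx": 0, "ry": 0, "rz": 0, "hand": 0.094}, {"x": 0, "y": 0, "z": 0, "rx": 0, "ry": 0, "rz": 0, "hand": 0.094}]'

```text
time: 18.25
tool_pos: [0.5351, -0.212, 0.0285]
ee_rot: [-1.571, -0.0, -0.904]
wrist_force: [0.3, 0.5, 0.2]
width: 0.0937
```

>>> play_rows --steps '[{"x": 0, "y": 0, "z": 0.02, "rx": 0, "ry": 0, "rz": 0, "hand": 0.094}, {"x": 0, "y": 0, "z": 0.04, "rx": 0, "ry": 0, "rz": 0, "hand": 0.094}, {"x": 0, "y": 0, "z": 0.04, "rx": 0, "ry": 0, "rz": 0, "hand": 0.094}, {"x": 0, "y": 0, "z": 0.03, "rx": 0, "ry": 0, "rz": 0, "hand": 0.094}]'

```text
time: 18.75
tool_pos: [0.5355, -0.2122, 0.1607]
ee_rot: [-1.57, -0.002, -0.904]
wrist_force: [-0.3, 0.3, -0.3]
width: 0.0942
```

```bash
python3 - <<'E'
from h import *
for n in ['scene']:
    s=snapshot(n); cv2.imwrite(f'pics/{n}10.png',s['color'][...,::-1])
E
```

```text
(no output)
```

View pics/scene10.png

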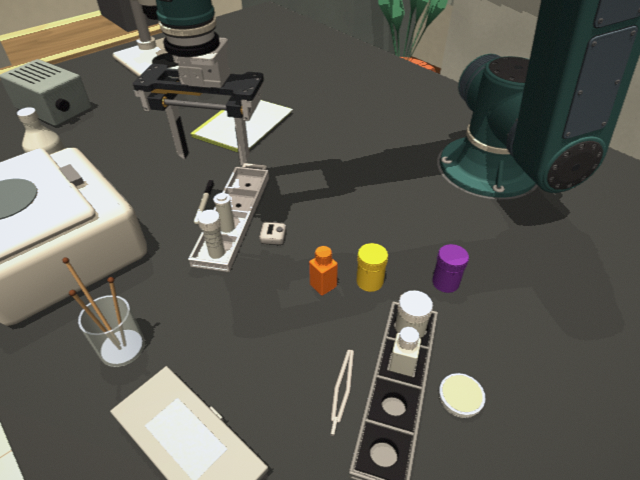

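The vial is standing in place 3 at (222,212). Next is the bottle, the white one at (405,352) in the rack, not the orange one at (323,272).

>>> play_rows --steps '[{"x": -0.003, "y": 0.052, "z": 0, "rx": 0, "ry": 0, "rz": -0.015, "hand": 0.094}, {"x": -0.003, "y": 0.052, "z": 0, "rx": 0, "ry": 0, "rz": -0.015, "hand": 0.094}, {"x": -0.003, "y": 0.052, "z": 0, "rx": 0, "ry": 0, "rz": -0.015, "hand": 0.094}, {"x": -0.003, "y": 0.052, "z": 0, "rx": 0, "ry": 0, "rz": -0.015, "hand": 0.094}, {"x": -0.003, "y": 0.052, "z": 0, "rx": 0, "ry": 0, "rz": -0.015, "hand": 0.094}, {"x": -0.003, "y": 0.052, "z": 0, "rx": 0, "ry": 0, "rz": -0.015, "hand": 0.094}, {"x": -0.003, "y": 0.052, "z": 0, "rx": 0, "ry": 0, "rz": -0.015, "hand": 0.094}, {"x": -0.004, "y": 0.049, "z": 0, "rx": 0, "ry": 0, "rz": -0.015, "hand": 0.094}]'

```text
time: 19.8
tool_pos: [0.5095, 0.2027, 0.1577]
ee_rot: [-1.571, 0.0, -1.024]
wrist_force: [1.1, -0.4, 0.3]
width: 0.0938
```

>>> play_rows --steps '[{"x": 0, "y": 0, "z": 0, "rx": 0, "ry": 0, "rz": 0, "hand": 0.094}, {"x": 0, "y": 0, "z": -0.04, "rx": 0, "ry": 0, "rz": 0, "hand": 0.094}, {"x": 0, "y": 0, "z": -0.04, "rx": 0, "ry": 0, "rz": 0, "hand": 0.094}, {"x": 0, "y": 0, "z": -0.03, "rx": 0, "ry": 0, "rz": 0, "hand": 0.094}, {"x": 0, "y": 0, "z": -0.018, "rx": 0, "ry": 0, "rz": 0, "hand": 0.094}, {"x": 0, "y": 0, "z": 0, "rx": 0, "ry": 0, "rz": 0, "hand": 0.094}, {"x": 0, "y": 0, "z": 0, "rx": 0, "ry": 0, "rz": 0, "hand": 0.094}]'

```text
time: 20.68
tool_pos: [0.5112, 0.201, 0.0319]
ee_rot: [-1.568, -0.001, -1.024]
wrist_force: [-0.5, 0.3, -0.1]
width: 0.0939
```

```bash
python3 - <<'E'
from h import *
for n in ['wrist']:
    s=snapshot(n); cv2.imwrite(f'pics/{n}11.png',s['color'][...,::-1])
E
```

```text
(no output)
```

View pics/wrist11.png

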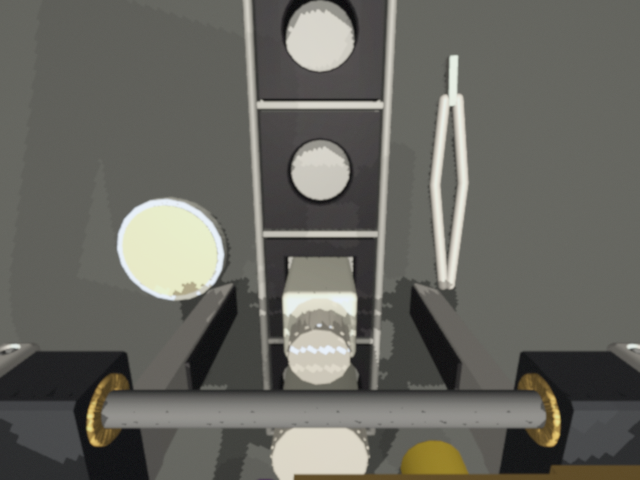

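The bottle at (320,310) is centred, with its flat sides square to the jaws. Closing.

>>> play_rows --steps '[{"x": 0, "y": 0, "z": 0, "rx": 0, "ry": 0, "rz": 0, "hand": 0.01}, {"x": 0, "y": 0, "z": 0, "rx": 0, "ry": 0, "rz": 0, "hand": 0.01}, {"x": 0, "y": 0, "z": 0, "rx": 0, "ry": 0, "rz": 0, "hand": 0.01}, {"x": 0, "y": 0, "z": 0, "rx": 0, "ry": 0, "rz": 0, "hand": 0.01}, {"x": 0, "y": 0, "z": 0, "rx": 0, "ry": 0, "rz": 0, "hand": 0.01}, {"x": 0, "y": 0, "z": 0, "rx": 0, "ry": 0, "rz": 0, "hand": 0.01}, {"x": 0, "y": 0, "z": 0, "rx": 0, "ry": 0, "rz": 0, "hand": 0.01}, {"x": 0, "y": 0, "z": 0, "rx": 0, "ry": 0, "rz": 0, "hand": 0.01}]'

```text
time: 21.72
tool_pos: [0.5099, 0.201, 0.0304]
ee_rot: [-1.571, 0.0, -1.024]
wrist_force: [0.6, 0.7, 0.3]
width: 0.0337
```

>>> play_rows --steps '[{"x": 0, "y": 0, "z": 0, "rx": 0, "ry": 0, "rz": 0, "hand": 0.01}, {"x": 0, "y": 0, "z": 0, "rx": 0, "ry": 0, "rz": 0, "hand": 0.01}, {"x": 0, "y": 0, "z": 0.01, "rx": 0, "ry": 0, "rz": 0, "hand": 0.01}]'

```text
time: 22.1
tool_pos: [0.509, 0.2006, 0.0397]
ee_rot: [-1.574, 0.0, -1.024]
wrist_force: [0.0, 0.3, -0.3]
width: 0.0336
```

>>> play_rows --steps '[{"x": 0, "y": 0, "z": 0.02, "rx": 0, "ry": 0, "rz": 0, "hand": 0.01}, {"x": 0, "y": 0, "z": 0.04, "rx": 0, "ry": 0, "rz": 0, "hand": 0.01}, {"x": 0, "y": 0, "z": 0.04, "rx": 0, "ry": 0, "rz": 0, "hand": 0.01}, {"x": 0, "y": 0, "z": 0.02, "rx": 0, "ry": 0, "rz": 0, "hand": 0.01}, {"x": 0, "y": 0, "z": 0, "rx": 0, "ry": 0, "rz": 0, "hand": 0.01}]'

```text
time: 22.72
tool_pos: [0.5114, 0.2013, 0.1634]
ee_rot: [-1.566, -0.002, -1.024]
wrist_force: [-0.0, -0.0, -2.0]
width: 0.0336
```

>>> play_rows --steps '[{"x": -0.003, "y": -0.03, "z": 0, "rx": 0, "ry": 0, "rz": 0.015, "hand": 0.01}, {"x": -0.003, "y": -0.062, "z": 0, "rx": 0, "ry": 0, "rz": 0.015, "hand": 0.01}, {"x": -0.0035, "y": -0.062, "z": 0, "rx": 0, "ry": 0, "rz": 0.015, "hand": 0.01}, {"x": -0.0035, "y": -0.062, "z": 0, "rx": 0, "ry": 0, "rz": 0.015, "hand": 0.01}, {"x": -0.0035, "y": -0.062, "z": 0, "rx": 0, "ry": 0, "rz": 0.015, "hand": 0.01}, {"x": -0.0035, "y": -0.062, "z": 0, "rx": 0, "ry": 0, "rz": 0.015, "hand": 0.01}, {"x": -0.0035, "y": -0.062, "z": 0, "rx": 0, "ry": 0, "rz": 0.015, "hand": 0.01}, {"x": -0.0035, "y": -0.052, "z": 0, "rx": 0, "ry": 0, "rz": 0.015, "hand": 0.01}]'

```text
time: 23.72
tool_pos: [0.4817, -0.2549, 0.1587]
ee_rot: [-1.572, 0.002, -0.905]
wrist_force: [0.0, -0.2, -0.9]
width: 0.0338
```

>>> play_rows --steps '[{"x": 0, "y": 0, "z": 0, "rx": 0, "ry": 0, "rz": 0, "hand": 0.01}, {"x": 0, "y": 0, "z": -0.02, "rx": 0, "ry": 0, "rz": 0, "hand": 0.01}, {"x": 0, "y": 0, "z": -0.03, "rx": 0, "ry": 0, "rz": 0, "hand": 0.01}, {"x": 0, "y": 0, "z": -0.03, "rx": 0, "ry": 0, "rz": 0, "hand": 0.01}, {"x": 0, "y": 0, "z": -0.02, "rx": 0, "ry": 0, "rz": 0, "hand": 0.01}, {"x": 0, "y": 0, "z": 0, "rx": 0, "ry": 0, "rz": 0, "hand": 0.01}]'

```text
time: 24.48
tool_pos: [0.4812, -0.2504, 0.0575]
ee_rot: [-1.573, 0.006, -0.903]
wrist_force: [-0.2, 0.1, -1.1]
width: 0.0335
```

```bash
python3 - <<'E'
from h import *
for n in ['wrist']:
    s=snapshot(n); cv2.imwrite(f'pics/{n}12.png',s['color'][...,::-1])
E
```

```text
(no output)
```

View pics/wrist12.png

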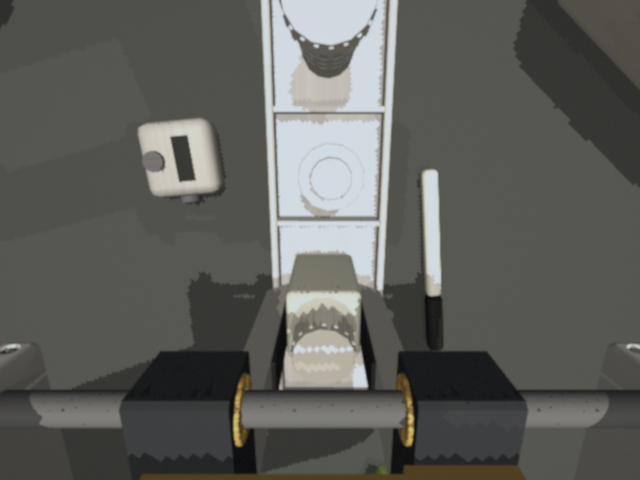

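The bottle at (323,310) is lined up with place 2, and the vial and tube are standing behind it. Lowering.

>>> play_rows --steps '[{"x": 0, "y": 0, "z": -0.01, "rx": 0, "ry": 0, "rz": 0, "hand": 0.01}, {"x": 0, "y": 0, "z": -0.009, "rx": 0, "ry": 0, "rz": 0, "hand": 0.01}, {"x": 0, "y": 0, "z": -0.006, "rx": 0, "ry": 0, "rz": 0, "hand": 0.01}, {"x": 0, "y": 0, "z": -0.003, "rx": 0, "ry": 0, "rz": 0, "hand": 0.01}, {"x": 0, "y": 0, "z": -0.002, "rx": 0, "ry": 0, "rz": 0, "hand": 0.01}, {"x": 0, "y": 0, "z": 0, "rx": 0, "ry": 0, "rz": 0, "hand": 0.01}, {"x": 0, "y": 0, "z": -0.001, "rx": 0, "ry": 0, "rz": 0, "hand": 0.01}, {"x": 0, "y": 0, "z": 0, "rx": 0, "ry": 0, "rz": 0, "hand": 0.01}]'

```text
time: 25.52
tool_pos: [0.4833, -0.2533, 0.0305]
ee_rot: [-1.571, -0.001, -0.904]
wrist_force: [-1.7, 1.1, 4.1]
width: 0.0336
```

Contact at 4 N, so I'm opening and raising.

>>> play_rows --steps '[{"x": 0, "y": 0, "z": 0, "rx": 0, "ry": 0, "rz": 0, "hand": 0.045}, {"x": 0, "y": 0, "z": 0, "rx": 0, "ry": 0, "rz": 0, "hand": 0.055}, {"x": 0, "y": 0, "z": 0, "rx": 0, "ry": 0, "rz": 0, "hand": 0.094}, {"x": 0, "y": 0, "z": 0, "rx": 0, "ry": 0, "rz": 0, "hand": 0.094}, {"x": 0, "y": 0, "z": 0, "rx": 0, "ry": 0, "rz": 0, "hand": 0.094}, {"x": 0, "y": 0, "z": 0, "rx": 0, "ry": 0, "rz": 0, "hand": 0.094}, {"x": 0, "y": 0, "z": 0, "rx": 0, "ry": 0, "rz": 0, "hand": 0.094}, {"x": 0, "y": 0, "z": 0, "rx": 0, "ry": 0, "rz": 0, "hand": 0.094}]'

```text
time: 26.52
tool_pos: [0.483, -0.253, 0.0295]
ee_rot: [-1.571, -0.0, -0.904]
wrist_force: [0.1, -0.1, 0.8]
width: 0.0937
```

>>> play_rows --steps '[{"x": 0, "y": 0, "z": 0.02, "rx": 0, "ry": 0, "rz": 0, "hand": 0.094}, {"x": 0, "y": 0, "z": 0.04, "rx": 0, "ry": 0, "rz": 0, "hand": 0.094}, {"x": 0, "y": 0, "z": 0.04, "rx": 0, "ry": 0, "rz": 0, "hand": 0.094}, {"x": 0, "y": 0, "z": 0.03, "rx": 0, "ry": 0, "rz": 0, "hand": 0.094}]'

```text
time: 27.02
tool_pos: [0.4834, -0.2533, 0.1616]
ee_rot: [-1.57, -0.002, -0.904]
wrist_force: [-0.8, 0.2, -0.1]
width: 0.0941
```

```bash
python3 - <<'E'
from h import *
for n in ['scene']:
    s=snapshot(n); cv2.imwrite(f'pics/{n}13.png',s['color'][...,::-1])
E
```

```text
(no output)
```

View pics/scene13.png

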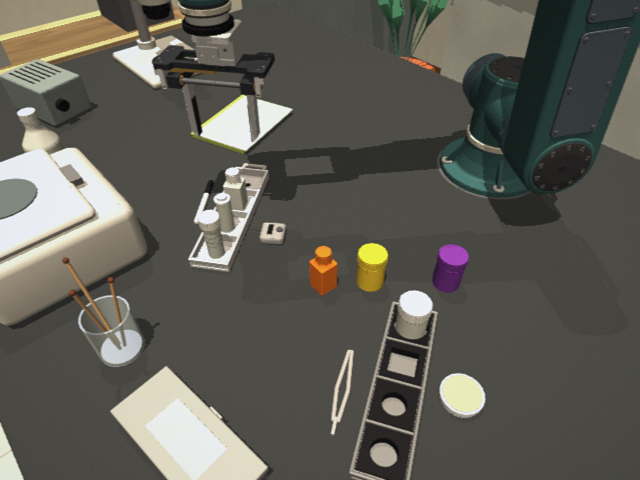

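The bottle is standing in place 2 at (235,188). Next is the white jar, at (413,313) in the rack.

>>> play_rows --steps '[{"x": -0.004, "y": 0.053, "z": 0, "rx": 0, "ry": 0, "rz": -0.015, "hand": 0.094}, {"x": -0.004, "y": 0.053, "z": 0, "rx": 0, "ry": 0, "rz": -0.015, "hand": 0.094}, {"x": -0.004, "y": 0.053, "z": 0, "rx": 0, "ry": 0, "rz": -0.015, "hand": 0.094}, {"x": -0.004, "y": 0.053, "z": 0, "rx": 0, "ry": 0, "rz": -0.015, "hand": 0.094}, {"x": -0.004, "y": 0.053, "z": 0, "rx": 0, "ry": 0, "rz": -0.015, "hand": 0.094}, {"x": -0.003, "y": 0.053, "z": 0, "rx": 0, "ry": 0, "rz": -0.015, "hand": 0.094}, {"x": -0.003, "y": 0.053, "z": 0, "rx": 0, "ry": 0, "rz": -0.015, "hand": 0.094}, {"x": -0.003, "y": 0.049, "z": 0, "rx": 0, "ry": 0, "rz": -0.015, "hand": 0.094}]'

```text
time: 28.08
tool_pos: [0.4534, 0.1687, 0.1587]
ee_rot: [-1.571, 0.0, -1.024]
wrist_force: [0.8, 0.3, -0.2]
width: 0.094
```

>>> play_rows --steps '[{"x": 0, "y": 0, "z": 0, "rx": 0, "ry": 0, "rz": 0, "hand": 0.094}, {"x": 0, "y": 0, "z": -0.04, "rx": 0, "ry": 0, "rz": 0, "hand": 0.094}, {"x": 0, "y": 0, "z": -0.04, "rx": 0, "ry": 0, "rz": 0, "hand": 0.094}, {"x": 0, "y": 0, "z": -0.03, "rx": 0, "ry": 0, "rz": 0, "hand": 0.094}, {"x": 0, "y": 0, "z": -0.019, "rx": 0, "ry": 0, "rz": 0, "hand": 0.094}, {"x": 0, "y": 0, "z": 0, "rx": 0, "ry": 0, "rz": 0, "hand": 0.094}, {"x": 0, "y": 0, "z": 0, "rx": 0, "ry": 0, "rz": 0, "hand": 0.094}]'

```text
time: 28.95
tool_pos: [0.4547, 0.1664, 0.0312]
ee_rot: [-1.57, -0.001, -1.025]
wrist_force: [0.0, 0.4, -0.6]
width: 0.094
```

```bash
python3 - <<'E'
from h import *
for n in ['wrist']:
    s=snapshot(n); cv2.imwrite(f'pics/{n}14.png',s['color'][...,::-1])
E
```

```text
(no output)
```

View pics/wrist14.png

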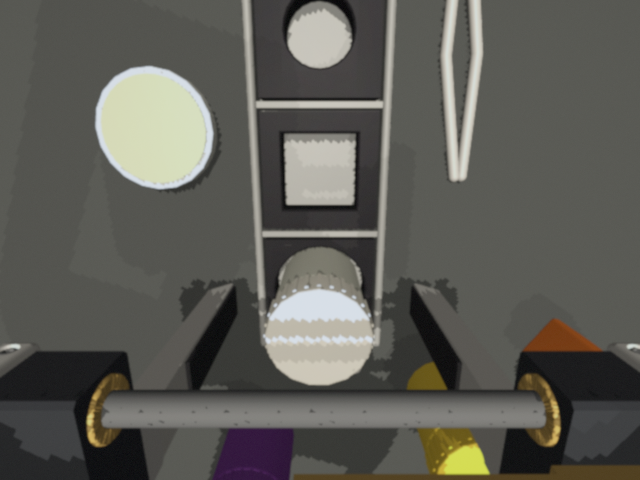

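The jar at (320,315) is centred between the fingers. Closing.

>>> play_rows --steps '[{"x": 0, "y": 0, "z": 0, "rx": 0, "ry": 0, "rz": 0, "hand": 0.02}, {"x": 0, "y": 0, "z": 0, "rx": 0, "ry": 0, "rz": 0, "hand": 0.02}, {"x": 0, "y": 0, "z": 0, "rx": 0, "ry": 0, "rz": 0, "hand": 0.02}, {"x": 0, "y": 0, "z": 0, "rx": 0, "ry": 0, "rz": 0, "hand": 0.02}, {"x": 0, "y": 0, "z": 0, "rx": 0, "ry": 0, "rz": 0, "hand": 0.02}, {"x": 0, "y": 0, "z": 0, "rx": 0, "ry": 0, "rz": 0, "hand": 0.02}, {"x": 0, "y": 0, "z": 0, "rx": 0, "ry": 0, "rz": 0, "hand": 0.02}, {"x": 0, "y": 0, "z": 0, "rx": 0, "ry": 0, "rz": 0, "hand": 0.02}]'

```text
time: 30.0
tool_pos: [0.4539, 0.1671, 0.0304]
ee_rot: [-1.571, 0.0, -1.024]
wrist_force: [-0.3, 0.9, -0.1]
width: 0.0462
```

>>> play_rows --steps '[{"x": 0, "y": 0, "z": 0, "rx": 0, "ry": 0, "rz": 0, "hand": 0.02}, {"x": 0, "y": 0, "z": 0, "rx": 0, "ry": 0, "rz": 0, "hand": 0.02}, {"x": 0, "y": 0, "z": 0.01, "rx": 0, "ry": 0, "rz": 0, "hand": 0.02}]'

```text
time: 30.38
tool_pos: [0.4531, 0.1666, 0.0398]
ee_rot: [-1.573, 0.001, -1.024]
wrist_force: [-0.4, 0.7, -0.6]
width: 0.0462
```

>>> play_rows --steps '[{"x": 0, "y": 0, "z": 0.02, "rx": 0, "ry": 0, "rz": 0, "hand": 0.02}, {"x": 0, "y": 0, "z": 0.04, "rx": 0, "ry": 0, "rz": 0, "hand": 0.02}, {"x": 0, "y": 0, "z": 0.04, "rx": 0, "ry": 0, "rz": 0, "hand": 0.02}, {"x": 0, "y": 0, "z": 0.02, "rx": 0, "ry": 0, "rz": 0, "hand": 0.02}, {"x": 0, "y": 0, "z": 0, "rx": 0, "ry": 0, "rz": 0, "hand": 0.02}]'

```text
time: 31.0
tool_pos: [0.4554, 0.1672, 0.1631]
ee_rot: [-1.566, -0.002, -1.024]
wrist_force: [-0.7, 0.0, -1.3]
width: 0.0464
```

>>> play_rows --steps '[{"x": -0.003, "y": -0.03, "z": 0, "rx": 0, "ry": 0, "rz": 0.015, "hand": 0.02}, {"x": -0.003, "y": -0.062, "z": 0, "rx": 0, "ry": 0, "rz": 0.015, "hand": 0.02}, {"x": -0.003, "y": -0.062, "z": 0, "rx": 0, "ry": 0, "rz": 0.015, "hand": 0.02}, {"x": -0.003, "y": -0.062, "z": 0, "rx": 0, "ry": 0, "rz": 0.015, "hand": 0.02}, {"x": -0.003, "y": -0.062, "z": 0, "rx": 0, "ry": 0, "rz": 0.015, "hand": 0.02}, {"x": -0.003, "y": -0.062, "z": 0, "rx": 0, "ry": 0, "rz": 0.015, "hand": 0.02}, {"x": -0.003, "y": -0.062, "z": 0, "rx": 0, "ry": 0, "rz": 0.015, "hand": 0.02}, {"x": -0.002, "y": -0.059, "z": 0, "rx": 0, "ry": 0, "rz": 0.015, "hand": 0.02}]'

```text
time: 32.0
tool_pos: [0.4299, -0.2956, 0.1589]
ee_rot: [-1.571, 0.002, -0.904]
wrist_force: [1.2, 1.0, -1.7]
width: 0.0469
```

>>> play_rows --steps '[{"x": 0, "y": 0, "z": 0, "rx": 0, "ry": 0, "rz": 0, "hand": 0.02}, {"x": 0, "y": 0, "z": -0.02, "rx": 0, "ry": 0, "rz": 0, "hand": 0.02}, {"x": 0, "y": 0, "z": -0.03, "rx": 0, "ry": 0, "rz": 0, "hand": 0.02}, {"x": 0, "y": 0, "z": -0.03, "rx": 0, "ry": 0, "rz": 0, "hand": 0.02}, {"x": 0, "y": 0, "z": -0.02, "rx": 0, "ry": 0, "rz": 0, "hand": 0.02}, {"x": 0, "y": 0, "z": 0, "rx": 0, "ry": 0, "rz": 0, "hand": 0.02}]'

```text
time: 32.75
tool_pos: [0.4294, -0.2913, 0.0576]
ee_rot: [-1.572, 0.007, -0.903]
wrist_force: [0.2, 0.9, -0.9]
width: 0.0465
```

```bash
python3 - <<'E'
from h import *
for n in ['wrist']:
    s=snapshot(n); cv2.imwrite(f'pics/{n}15.png',s['color'][...,::-1])
E
```

```text
(no output)
```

View pics/wrist15.png

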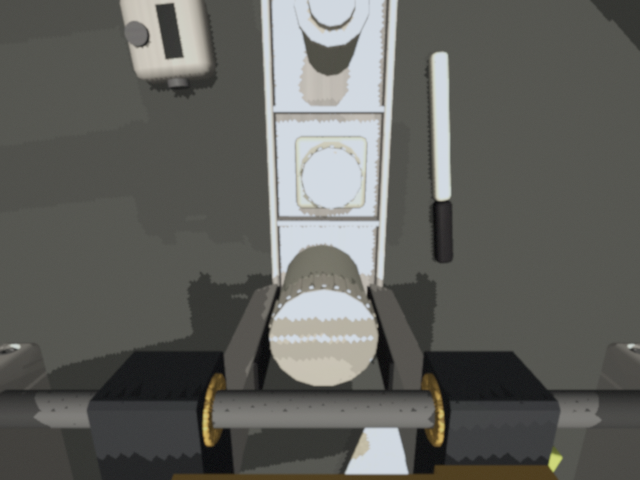

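The jar at (323,310) is over place 1. Lowering.

>>> play_rows --steps '[{"x": 0, "y": 0, "z": -0.01, "rx": 0, "ry": 0, "rz": 0, "hand": 0.02}, {"x": 0, "y": 0, "z": -0.009, "rx": 0, "ry": 0, "rz": 0, "hand": 0.02}, {"x": 0, "y": 0, "z": -0.006, "rx": 0, "ry": 0, "rz": 0, "hand": 0.02}, {"x": 0, "y": 0, "z": -0.003, "rx": 0, "ry": 0, "rz": 0, "hand": 0.02}, {"x": 0, "y": 0, "z": -0.002, "rx": 0, "ry": 0, "rz": 0, "hand": 0.02}, {"x": 0, "y": 0, "z": 0, "rx": 0, "ry": 0, "rz": 0, "hand": 0.02}, {"x": 0, "y": 0, "z": -0.001, "rx": 0, "ry": 0, "rz": 0, "hand": 0.02}, {"x": 0, "y": 0, "z": 0, "rx": 0, "ry": 0, "rz": 0, "hand": 0.02}]'

```text
time: 33.8
tool_pos: [0.4313, -0.2942, 0.0304]
ee_rot: [-1.571, -0.001, -0.904]
wrist_force: [-1.3, 0.9, 4.0]
width: 0.0462
```

>>> play_rows --steps '[{"x": 0, "y": 0, "z": 0, "rx": 0, "ry": 0, "rz": 0, "hand": 0.058}, {"x": 0, "y": 0, "z": 0, "rx": 0, "ry": 0, "rz": 0, "hand": 0.066}, {"x": 0, "y": 0, "z": 0, "rx": 0, "ry": 0, "rz": 0, "hand": 0.094}, {"x": 0, "y": 0, "z": 0, "rx": 0, "ry": 0, "rz": 0, "hand": 0.094}, {"x": 0, "y": 0, "z": 0, "rx": 0, "ry": 0, "rz": 0, "hand": 0.094}, {"x": 0, "y": 0, "z": 0, "rx": 0, "ry": 0, "rz": 0, "hand": 0.094}, {"x": 0, "y": 0, "z": 0, "rx": 0, "ry": 0, "rz": 0, "hand": 0.094}, {"x": 0, "y": 0, "z": 0, "rx": 0, "ry": 0, "rz": 0, "hand": 0.094}]'

```text
time: 34.8
tool_pos: [0.431, -0.294, 0.0295]
ee_rot: [-1.571, -0.0, -0.904]
wrist_force: [0.1, 0.6, 0.1]
width: 0.0943
```

>>> play_rows --steps '[{"x": 0, "y": 0, "z": 0.02, "rx": 0, "ry": 0, "rz": 0, "hand": 0.094}, {"x": 0, "y": 0, "z": 0.04, "rx": 0, "ry": 0, "rz": 0, "hand": 0.094}, {"x": 0, "y": 0, "z": 0.04, "rx": 0, "ry": 0, "rz": 0, "hand": 0.094}, {"x": 0, "y": 0, "z": 0.04, "rx": 0, "ry": 0, "rz": 0, "hand": 0.094}, {"x": 0.03, "y": 0.02, "z": 0.04, "rx": 0, "ry": 0, "rz": 0, "hand": 0.094}, {"x": 0.05, "y": 0.035, "z": 0, "rx": 0, "ry": 0, "rz": 0, "hand": 0.094}, {"x": 0, "y": 0, "z": 0, "rx": 0, "ry": 0, "rz": 0, "hand": 0.094}, {"x": 0, "y": 0, "z": 0, "rx": 0, "ry": 0, "rz": 0, "hand": 0.094}]'

```text
time: 35.8
tool_pos: [0.5106, -0.2389, 0.2088]
ee_rot: [-1.572, 0.001, -0.903]
wrist_force: [0.2, 0.6, -0.0]
width: 0.094
```

```bash
python3 - <<'E'
from h import *
for n in ['scene','wrist','side']:
    s=snapshot(n); cv2.imwrite(f'pics/{n}16.png',s['color'][...,::-1]); np.savez(f'{n}16.npz',**s)
E
```

```text
(no output)
```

View pics/wrist16.png

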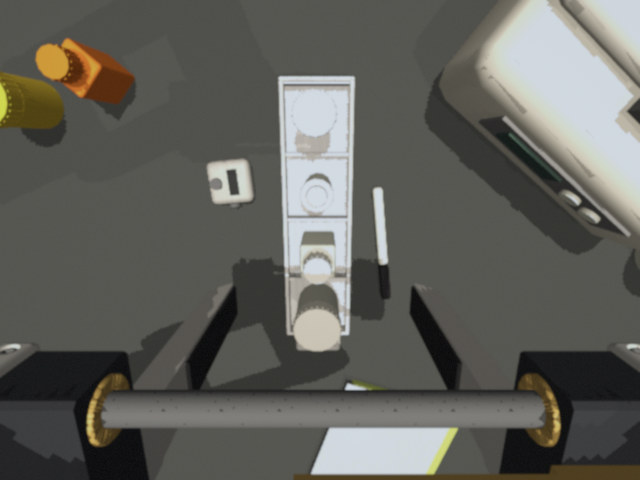

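View pics/scene16.png

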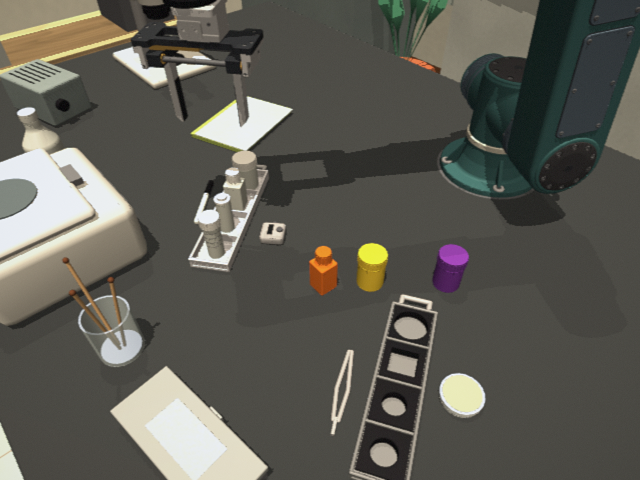

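View pics/side16.png

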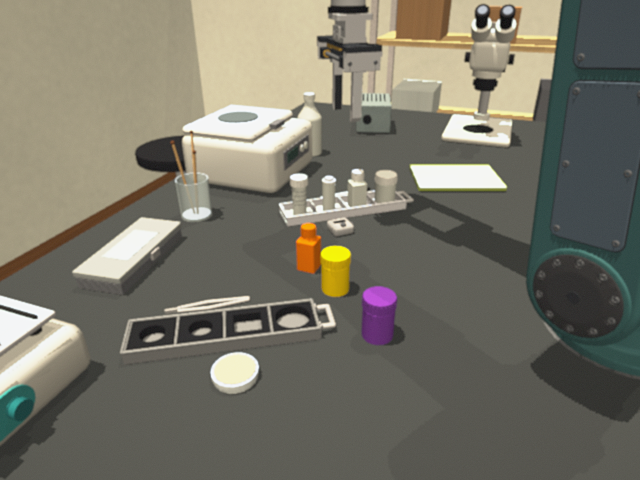

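All four stand upright in the bench rack. From the handle in the side view they are jar (386,185), bottle (358,188), vial (329,193) and tube (299,195). I'll check the cap centres before handing in.

```bash
python3 - <<'E'
from h import *
s=dict(np.load('wrist16.npz')); W=pts(s)
t=np.radians(38.2); r=np.array([-np.cos(t),-np.sin(t)]); a=np.array([-r[1],r[0]])
for n,u,v,z,pl in [('jar',317,328,.074,(.4307,-.2938)),('bottle',317,268,.088,(.4828,-.2528)),('vial',317,194,.082,(.5348,-.2117)),('tube',314,114,.092,(.5868,-.1708))]:
    d=ray(s,u,v,z)[:2]-pl; print(n,'along/across mm',(np.array([d@r,d@a])*1000).round(1),'top z',np.nanmedian(W[v-2:v+3,u-2:u+3,2]).round(4))
print(robot.get_obs()['qvel'].round(4)); workorder.close_job()
E
```

```text
jar along/across mm [-2.6  0.5] top z 0.0751
bottle along/across mm [-3.6  1.1] top z 0.0892
vial along/across mm [-2.   1.5] top z 0.0834
tube along/across mm [ 0.7 -0.3] top z 0.0932
[-0.0029 -0.0028 -0.003   0.0013 -0.0016  0.0015]
the job is handed in; nothing more can be done
```

I moved all four containers to the bench rack in the same order from the handle: jar in place 1, bottle in 2, vial in 3 and tube in 4. I handed the job in at about 36 s; it reports no verdict.

- **Position:** in the last wrist picture each cap centre is within 4 mm of its place centre along the rack and 2 mm across.
- **Height:** measured cap-top heights are 1 to 1.5 mm above what is expected for standing on the rack floor, which is within the 2 mm camera calibration.
- **Upright:** the scene and side pictures show all four standing upright, with the gripper open and clear of them. I judged this by eye and did not measure tilt.
- **Forces:** readings taken after each set-down were about 4 N, and nearly 8 N for the vial.
- **Look-alikes:** the orange bottle and the yellow and purple jars were not touched.
- **What failed or disagreed:**
  - The first move call was refused because every key must be given, and nothing moved.
  - The scene camera put the bench rack about 4 mm off the wrist camera. I used the wrist values, and the final check uses that same camera.
  - The tube measured about 33 mm between the fingers against 30 mm stated, possibly its graduation rings. The grip held.

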